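# Tip up a wet test-plate hanger, regrip it and clip it on the drying rail

### The job

Hang the freshly sprayed green test plate up to dry. Lay its hanger in the two forks of the blue tip-up cradle, let go, and press the cradle's red lever fully down so that the hanger stands up by itself with its hook end high; then take the hanger again by the finger tab on top of the hook and push the hook down over the free stretch of the rack's rail until its sprung gate flicks shut under the rail. Leave it hanging there, released and still; let nothing touch the wet plate, and do not disturb the dry yellow plate's hanger, the cups or the tin.

Things in the scene. Friction and masses are not known exactly. Their poses are not given: they have to be found in the camera images.
- hanger: Loose steel hanger (0.2 kg, 252 mm long) lying flat on the bench. Axes: +x along its bar to the hook end, +y to the side of the hook's nose, +z out of its upper flat side. Origin 5 mm under hanger_grip. Along x: plate and clamp -112 to -46 mm, bar to +43, bend to y = -17 mm at +57, hook (9 mm wire) to +113, tab to +142.
- hanger_grip (a point): Centre of the hanger's 10 x 10 mm square bar, where it balances (within 10 mm) and can be gripped across; 5 mm above the bench at the start. Axes of the hanger. The plate's clamp ends at x = -46 mm; a collar 24 mm wide (y) sits on the bar from x = +31 to +39 mm. Bar, hook, tab and plate lie in the x-y plane through this point.
- hanger_tab (a point): Centre of the flat finger tab on top of the hook, 125 mm along the hanger's +x from hanger_grip; 29 mm of it stands free beyond the hook (from 12 mm below this point to 17 mm above it along x), 22 mm wide (y), 8 mm thick (z). Axes of the hanger.
- hanger_throat (a point): Where the rail's centre lies once the hanger hangs: under the hook's crown, 98.5 mm along +x from hanger_grip. The hook is a bow 25 mm wide inside (y -12.5 to +12.5 mm), open towards -x; its back runs down at y = -17 mm, its nose at y = +17 mm. Axes of the hanger.
- hook_mouth (a point): Just below the hook's mouth, 59.5 mm along +x from hanger_grip: where the rail's centre must pass (+/- 4 mm in x) when it enters sideways under the nose, whose end is 11 mm above here. Then the hook is pushed straight down over the rail; to pass the opening gate, the rail's centre runs 3 to 6 mm off the hanger's mid line, towards the nose (+y).
- wet_plate: Wet green test plate clamped on the hanger's lower end, 60 mm wide (hanger y), 56 mm long, 3 mm thick, centred 84 mm towards -x from hanger_grip; it rides 3.5 mm clear of the bench. Nothing may touch it. This body's origin is that of the hanger, not the plate's centre.
- gate (a joint): Sprung brass gate across the hook's mouth, hinged on the hook's back 27 mm below the throat: 0 = shut, up to 1.25 rad = swung inwards, up along the back; it cannot swing out. The rail opens it with about 4 to 9 N of push and it springs shut when the rail is past; the hanger's weight alone does not open it.
- cradle_seat (a point): Point of the blue tip-up cradle where hanger_grip belongs, axes coinciding: +x to the end that rises, +z up out of the forks. The pivot axis runs along y, 27 mm under this point (-z) and 115 mm above the bench. The space between the forks is free over x = -28 to +18 mm and down to 22 mm under this point.
- fork_upper (a point): Slot of the fork at the end that rises, 23 mm along +x from cradle_seat; the other is 33 mm along -x. Each is 10 mm long (x), slot 13 mm wide, floor 5 mm below, walls to 5 mm above and flared lips to 13 mm above. The collar must lie beyond this fork (3 mm from it at the seat pose; aim 1.5 mm to +x) and rests on it when tipped. The bar leaves tipped forks along +z only.
- cradle (a joint): Angle of the tip-up cradle: 0 = flat, 1.05 rad = fully tipped, its +x end up. The stiff pivot stays wherever it is left (0.12 N m); it starts between 0 and 0.2 rad.
- lever_pad (a point): Top centre of the red press pad (30 x 30 mm) of the lever, 70 mm from the pivot axis, on the cradle's -x side, 70 mm to -y of the forks. It stands 0.52 rad above level when the cradle is flat and 0.53 rad below when tipped, so it goes almost straight down by 70 mm; about 2 N move it, then a hard stop.
- rail_free (a point): Middle of the free stretch of the fixed steel rail, on its axis: 12 mm round, level, 245 mm above the bench, over a drip tray 14 mm high. y along the rail, z up. Free for 75 mm towards -y (then a post) and 95 mm towards +y (then the yellow plate's hanger). Passing the hook over it from its -x side is easiest.
- neighbour (a joint): Swing (rad) about the rail of the dry yellow plate's hanger, an equal one that already hangs 110 mm along +y from rail_free; 0 = hanging still.
- mixing_cup: Grey mixing cup with a funnel on it, 92 mm wide, 104 mm high, upright on the bench; origin at its foot. Leave alone.
- tin_hardener: White and purple tin, 74 mm wide, 132 mm high; origin at its foot. Leave alone.
- sample_cup_1: Small clear plastic cup, 51 mm wide, 46 mm high; origin at its foot. Leave alone.

How it is judged:
By the outcome, as a careful person would: the job done as asked, in the order asked, and still so for the second after the job is handed in, with the robot touching nothing.
It also fails if it takes over 72 s, if anything falls off the work surface, if the arm or the gripper's body presses on something with over 40 N, if the wrist force passes 120 N, or if a joint passes its speed limit or range.

### The arm

A 7-joint arm with a two-finger parallel gripper is mounted at the origin on a cart in front of the work surface, level with it; the furniture and walls round the work are solid. World frame = base frame: x ahead of the robot, y to its left, z up, the work surface at z = 0. Lengths are in m, angles in rad, forces in N, time in s.
With the tool pointing down it reaches from about 0.4 to 0.875 m from the base axis. Payload 6.5 kg.
Tool frame: the origin (TCP) lies at the very end of the fingers, on their centre line; the grasp point (between the pads) lies 19 mm behind it; z points along the fingers, y is the line along which they close (so a half turn about z gives the same grasp; the last joint's range is limited). The gripper opens to 88 mm and grips with 3 to 60 N. Pads are 18 mm wide; open, the fingers measure 123 mm over their backs; the gripper's body (75 mm by 187 mm) begins 45 mm behind the grasp point.
Start: joints at [-1.341, 0.536, -0.004, 1.538, 0.003, 1.067, -0.071], TCP at [0.189, 0.622, 0.239] pointing down, gripper open.
Joint ranges: [-2.7, 2.7], [-0.37, 2.16], [-1.27, 1.26], [0.24, 2.4], [-1.31, 4.45], [0.19, 1.91], [-2.76, 2.76]. Speed limits (rad/s): [2.39, 2.39, 3.14, 3.14, 3.14, 3.14, 3.14].

### API

Orientations are given as a rotation vector (axis times angle).
In Python, from station import state, camera, camera_model, hand_in gives the robot as it stands. The module is installed in compiled form; this text tells all that it offers.
- The arm moves only by the shell command python3 -m handwheel 'ROWS' [OPENING] [FORCE]. ROWS is JSON, a list of rows, each an object of numbers: "x", "y", "z": the shift along the tool's x, y, z normalised to -1 to 1, where 1 is 0.2 m; "ax", "ay", "az": the turn, a rotation vector about the tool's x, y, z normalised to -1 to 1, where 1 is 60 degrees. A call has 1 to 12 rows; each row is the pose to reach, as a shift and turn from the pose commanded when the call began, along the tool's axes at that moment; what a row does not reach only later rows make up. A row lasts 1/10 s, in which the tool goes at most 50 mm and 8.59 degrees, less where a joint would pass 70% of its speed; a pose out of reach is approached as far as the arm can. A call with a number of a shift or a turn outside -1 to 1 is refused whole. A call with a gripper value outside its range is refused whole. OPENING is the closure, from -1 (fully open) to 1 (shut), set as the call begins (- or left out, the last holds). The fingers move at their own pace and stop on an object; FORCE is the grip in N (left out, the last holds). Time passes only in rows, so rows that repeat a pose let the fingers close. It gives the time, the measured TCP pose, the force, the opening and the grip force at its end, in the units of the state.
- state(): the state, without advancing time (a new reading comes with each control period).
- camera(name): name is "scene" or "top" or "wrist"; returns the picture (420x560x3 uint8, red, green, blue); there is no depth.
- camera_model(name): a dict with "vfov" (degrees; the focal length in pixels is half the picture's height over the tangent of half this angle, whatever the lens; pixels are square), "cx", "cy" (the principal point, pixels), "R" (3x3) and "t" (3): a world point X has camera coordinates R X + t. Camera axes: x right, y down, z forward; pixel columns grow to the right and rows downward; lengths in m; the calibration is good to about 2 mm. A picture is of the moment at which its call begins: read the wrist's pose just before it. camera_model takes no time and is no camera call; for the wrist camera it gives the pose at the moment of the call.
- hand_in(): hands the job in; it is judged then, once.
The state is a dict: "time": time; "joint_positions": joint angles; "qvel": joint speeds; "effort": joint torques, N m; "ee_pos": TCP position; "tcp_rot": TCP orientation; "wrist_force": force on the tool from outside, world axes, zero at the start; "wrist_torque": the same for the moment, N m; "grip_width": finger opening in m; "grasp_force": force on a finger pad.
Only numpy, scipy, OpenCV 4.12 (cv2) and the standard library are available. Lean on these libraries where they do the work, as an engineer would, in place of code of your own. Each camera call takes 0.05 s, during which the arm holds its last target. There are 200 camera calls.

## Working session

There is one attempt and no reset: what is moved stays moved. The work goes in short steps, Python scripts to look and compute and a shell command to move; the robot and the scene stay as the last step left them, time stands still between calls to the robot, and variables do not carry over. Pictures are saved under pics/ and viewed, at most 10 in all, crops included, and the job is handed in when it is done.

```bash
mkdir -p pics; python3 - <<'E'
from station import *
import cv2,numpy as np
s=state();print(s['time'],s['ee_pos'],s['tcp_rot'],s['grip_width'],s['wrist_force'])
for n in("scene","top"):
    im=camera(n);cv2.imwrite(f"pics/{n}0.png",im[:,:,::-1]);m=camera_model(n);print(n,m)
print(camera_model("wrist"))
E
```

```text
0.0 [0.1893333  0.62119335 0.23784367] [-4.62768691e-01 -3.10725034e+00  2.67373907e-03] 0.08846279979247222 [ 0.55215901 -0.63512083 -0.39707316]
scene {'vfov': 48.68084570671398, 'cx': 278.76668902461114, 'cy': 208.8110231195281, 'R': array([[-0.69071704, -0.72275806,  0.02303819],
       [-0.36141297,  0.3174457 , -0.87670343],
       [ 0.6263311 , -0.61388029, -0.48047929]]), 't': array([0.51296053, 0.24248459, 1.41213602])}
top {'vfov': 56.476212718027256, 'cx': 282.34095191918124, 'cy': 215.3974185338778, 'R': array([[ 0.01948535, -0.99969522,  0.01515854],
       [-0.99890527, -0.02011038, -0.04223541],
       [ 0.04252738, -0.01431897, -0.99899269]]), 't': array([0.2015227 , 0.50651206, 1.08121639])}
{'vfov': 71.10497907626885, 'cx': 279.62875789559223, 'cy': 208.82953303027242, 'R': array([[ 0.29131266,  0.9566261 , -0.00185642],
       [ 0.91784198, -0.27895406,  0.28240171],
       [ 0.26963499, -0.08397109, -0.95929444]]), 't': array([-0.64912207, -0.03891447,  0.38973463])}
```

View pics/scene0.png

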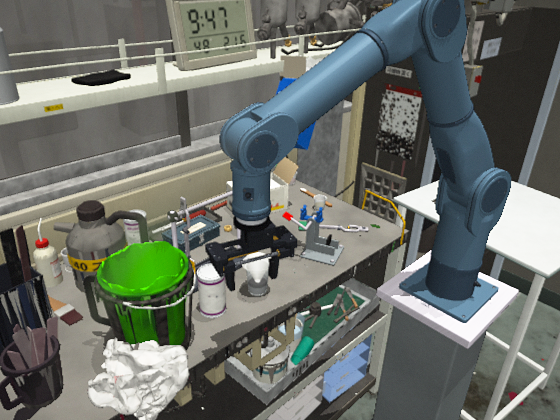

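View pics/top0.png

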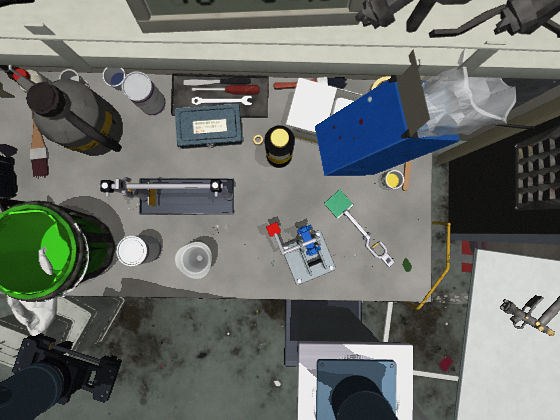

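The scene shows the bench, with the arm over the cups. The top view shows the hanger with the plate at (338,204) and the tab at about (388,262), cradle forks around (308,240), red pad at (273,229), the rail from (105,187) to (218,185), and the yellow hanger at about (153,195). I'll zoom in on these areas.

```bash
cat > h.py <<'E'
import numpy as np,cv2
from station import *
from scipy.spatial.transform import Rotation as Ro
def ray(m,u,v):
    f=210/np.tan(np.radians(m['vfov']/2))
    d=m['R'].T@np.array([(u-m['cx'])/f,(v-m['cy'])/f,1]);return -m['R'].T@m['t'],d
def onz(m,u,v,z):
    c,d=ray(m,u,v);return c+d*(z-c[2])/d[2]
def proj(m,X):
    f=210/np.tan(np.radians(m['vfov']/2));p=m['R']@np.asarray(X)+m['t'];return m['cx']+f*p[0]/p[2],m['cy']+f*p[1]/p[2]
E
python3 - <<'E'
import cv2,numpy as np
from h import *
im=cv2.imread("pics/top0.png")
a=cv2.resize(im[180:280,240:420],None,fx=4.4,fy=4.4,interpolation=cv2.INTER_CUBIC)[:,:792]
b=cv2.resize(im[165:225,90:250],None,fx=2.4,fy=2.4,interpolation=cv2.INTER_CUBIC)
b=cv2.copyMakeBorder(b,0,0,0,792-b.shape[1],cv2.BORDER_CONSTANT)
cv2.imwrite("pics/crop1.png",np.vstack([a,b]))
hsv=cv2.cvtColor(im,cv2.COLOR_BGR2HSV);m=camera_model("top")
for n,lo,hi,z,r in(("green",(60,60,60),(90,255,255),.005,(180,230,310,370)),("red",(0,150,120),(8,255,255),.16,(210,250,255,300)),("blue",(100,120,80),(125,255,255),.145,(215,275,285,335))):
    y0,y1,x0,x1=r;k=cv2.inRange(hsv[y0:y1,x0:x1],lo,hi)
    p=np.argwhere(k)[:,::-1]+[x0,y0]
    rr=cv2.minAreaRect(p.astype(np.float32));print(n,len(p),p.mean(0),rr,onz(m,*rr[0],z))
E
```

```text
green 420 [337.66666667 203.13571429] ((337.6764831542969, 203.20590209960938), (19.632205963134766, 21.367650985717773), 49.398704528808594) [0.53999735 0.0567019  0.005     ]
red 128 [273.109375  228.9921875] ((273.12066650390625, 229.05172729492188), (10.956024169921875, 11.698805809020996), 68.19859313964844) [0.46278848 0.23514798 0.16      ]
blue 267 [308.         239.65917603] ((308.6734619140625, 239.70176696777344), (30.080278396606445, 14.682541847229004), 67.7509765625) [0.43866099 0.14814289 0.145     ]
```

View pics/crop1.png

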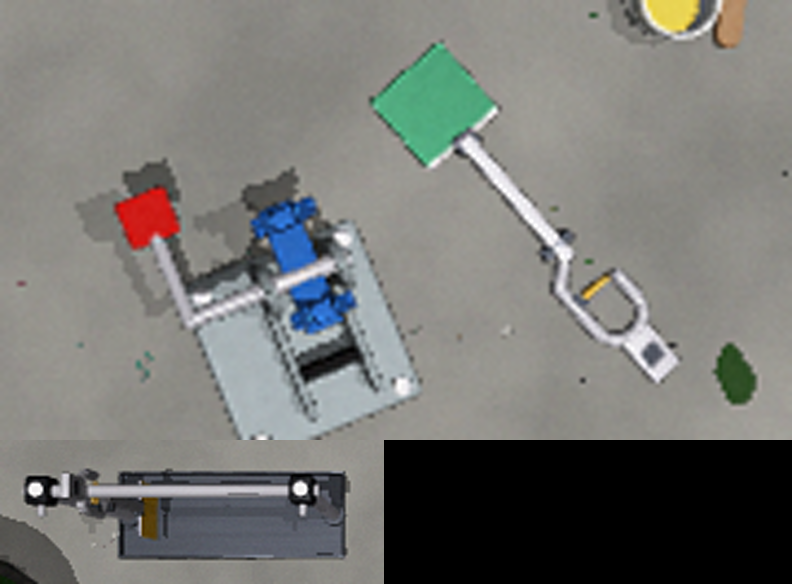

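The crop shows the hanger with its plate upper left, its hook nose and gate on the right-up side, and its tab at px (388.4,260.7). The cradle's +x end points down and slightly right in the image, with the lever pad on its upper left. The right rail post is at px (215,185) and the neighbour at about u=125.

```bash
python3 - <<'E'
from h import *
im=cv2.imread("pics/top0.png");sc=cv2.imread("pics/scene0.png")
mt,ms=camera_model("top"),camera_model("scene")
P=onz(mt,337.7,203.2,.005);T=onz(mt,388.4,260.7,.005)
d=T-P;print("hanger len",np.linalg.norm(d),"az",np.degrees(np.arctan2(d[1],d[0])),"grip",P+d*84/209, T)
# red pad in scene
hsv=cv2.cvtColor(sc,cv2.COLOR_BGR2HSV);k=cv2.inRange(hsv[200:235,270:310],(0,150,120),(8,255,255));n,l,st,c=cv2.connectedComponentsWithStats(k)
i=1+st[1:,4].argmax();c=c[i]+[270,200];print("scene pad",c,st[i])
def tri(a,b):
    (c1,d1),(c2,d2)=a,b
    A=np.stack([d1,-d2],1);s=np.linalg.lstsq(A,c2-c1,rcond=None)[0];p,q=c1+d1*s[0],c2+d2*s[1];return (p+q)/2,np.linalg.norm(p-q)
print("pad",tri(ray(mt,273.1,229.0),ray(ms,*c)))
f=lambda x,y:(x/4.4+240-.4,y/4.4+180-.4)
a=onz(mt,*f(285,220),.15);b=onz(mt,*f(325,312),.15);print("forks",a,b,np.degrees(np.arctan2(*(b-a)[1::-1])),np.linalg.norm(a-b))
a=onz(mt,*f(190,320),.115);b=onz(mt,*f(340,262),.115);print("shaft",a,b,np.degrees(np.arctan2(*(b-a)[1::-1])))
for u,v in((130,185.8),(175,185.5),(210,185.2)):print("rail",onz(mt,u,v,.245))
for v in range(178,194):print(v,im[v,175])
E
```

```text
hanger len 0.21414545447682273 az -137.6439243079473 grip [ 0.47641346 -0.0013512   0.005     ] [ 0.38176782 -0.08764158  0.005     ]
scene pad [287.13207547 215.71698113] [13 12 10  9 53]
pad (array([0.46287722, 0.23518901, 0.14569698]), np.float64(0.0003859341743539495))
forks [0.46301684 0.15940944 0.15      ] [0.41285095 0.13651058 0.15      ] -155.46506887417834 0.0551450299233275
shaft [0.40526513 0.21012116 0.115     ] [0.43990619 0.12504379 0.115     ] -67.84526311839649
rail [0.5502358 0.5480663 0.245    ]
rail [0.55297127 0.45045336 0.245     ]
rail [0.55525187 0.374296   0.245     ]
178 [75 67 66]
179 [38 35 32]
180 [97 87 85]
181 [93 84 80]
182 [89 79 77]
183 [69 65 67]
184 [178 172 174]
185 [205 195 199]
186 [200 194 198]
187 [180 174 176]
188 [128 124 124]
189 [91 83 77]
190 [98 86 85]
191 [101  92  87]
192 [100  89  86]
193 [82 74 72]
```

```bash
cat >> h.py <<'E'
def rel(p,R):
    "shift and turn in handwheel units to reach TCP position p, rotation R"
    s=state();R0=Ro.from_rotvec(s['tcp_rot']).as_matrix()
    print("now",s['time'],s['ee_pos'].round(4),"d",(R0.T@(np.asarray(p)-s['ee_pos'])/.2).round(3),"turn",(Ro.from_matrix(R0.T@R).as_rotvec()/np.radians(60)).round(3))
def mat(y,z):
    y=np.asarray(y,float)/np.linalg.norm(y);z=np.asarray(z,float)/np.linalg.norm(z);return np.stack([np.cross(y,z),y,z],1)
def az(a): return np.array([np.cos(np.radians(a)),np.sin(np.radians(a)),0])
E
python3 -m handwheel '[{"x":-0.5,"y":-0.5,"az":0.5},{"x":-1,"y":-1,"az":1},{"x":-1,"y":-1,"az":1},{"x":-1,"y":-1,"az":1},{"x":-1,"y":-1,"az":1},{"x":-1,"y":-1,"az":1},{"x":-1,"y":-1,"az":1},{"x":-1,"y":-1,"az":1}]' && python3 -m handwheel '[{"x":-1,"y":0.16,"az":1},{"x":-1,"y":0.16,"az":1},{"x":-1,"y":0.16,"az":1},{"x":-1,"y":0.16,"az":1},{"x":-1,"y":0.16,"az":1},{"x":-1,"y":0.16,"az":1},{"x":-1,"y":0.16,"az":1},{"x":-1,"y":0.16,"az":1}]' && python3 -m handwheel '[{"x":-0.5,"y":0.86,"z":0.1},{"x":-0.5,"y":0.86,"z":0.1},{"x":-0.5,"y":0.86,"z":0.1},{"x":-0.5,"y":0.86,"z":0.1},{"x":-0.5,"y":0.86,"z":0.1},{"x":-0.5,"y":0.86,"z":0.1}]'; python3 - <<'E'
from h import *
s=state();print(s['joint_positions'].round(2))
m=camera_model("wrist");im=camera("wrist")[:,:,::-1];cv2.imwrite("pics/w1.png",im);np.save("w1.npy",m)
mt=camera_model("top");cv2.imwrite("pics/top1.png",camera("top")[:,:,::-1])
print(proj(m,[.4764,0,.005]),proj(m,[.438,.148,.142]))
E
```

```text
[-1.34  0.54 -0.    1.54  0.    1.07 -0.07]
(np.float64(-12.46937056484137), np.float64(437.6301676710402)) (np.float64(-31.408716757271407), np.float64(504.90134734079913))invalid input at $[0]: expected keys x, y, z, ax, ay, az
```

View pics/w1.png

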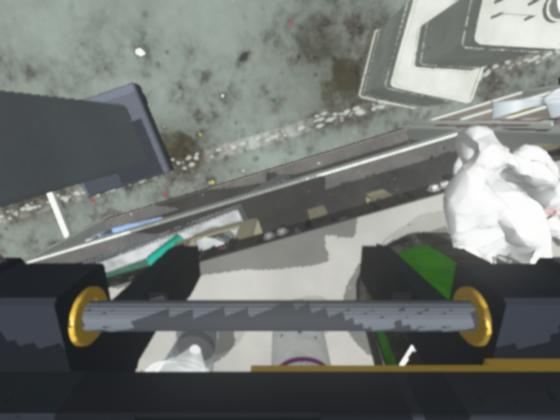

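The wrist view shows the floor and the fingers. The move was refused because it wants all six keys, so I'll redo it.

```bash
python3 -m handwheel '[{"x":-1,"y":-1,"z":0,"ax":0,"ay":0,"az":1},{"x":-1,"y":-1,"z":0,"ax":0,"ay":0,"az":1},{"x":-1,"y":-1,"z":0,"ax":0,"ay":0,"az":1},{"x":-1,"y":-1,"z":0,"ax":0,"ay":0,"az":1},{"x":-1,"y":-1,"z":0,"ax":0,"ay":0,"az":1},{"x":-1,"y":-1,"z":0,"ax":0,"ay":0,"az":1},{"x":-1,"y":-1,"z":0,"ax":0,"ay":0,"az":1},{"x":-1,"y":-1,"z":0,"ax":0,"ay":0,"az":1}]' && python3 -m handwheel '[{"x":-1,"y":0.16,"z":0,"ax":0,"ay":0,"az":1},{"x":-1,"y":0.16,"z":0,"ax":0,"ay":0,"az":1},{"x":-1,"y":0.16,"z":0,"ax":0,"ay":0,"az":1},{"x":-1,"y":0.16,"z":0,"ax":0,"ay":0,"az":1},{"x":-1,"y":0.16,"z":0,"ax":0,"ay":0,"az":1},{"x":-1,"y":0.16,"z":0,"ax":0,"ay":0,"az":1},{"x":-1,"y":0.16,"z":0,"ax":0,"ay":0,"az":1},{"x":-1,"y":0.16,"z":0,"ax":0,"ay":0,"az":1}]' && python3 -m handwheel '[{"x":-0.8,"y":0.86,"z":0.1,"ax":0,"ay":0,"az":0},{"x":-0.8,"y":0.86,"z":0.1,"ax":0,"ay":0,"az":0},{"x":-0.8,"y":0.86,"z":0.1,"ax":0,"ay":0,"az":0},{"x":-0.8,"y":0.86,"z":0.1,"ax":0,"ay":0,"az":0},{"x":-0.8,"y":0.86,"z":0.1,"ax":0,"ay":0,"az":0},{"x":-0.8,"y":0.86,"z":0.1,"ax":0,"ay":0,"az":0}]'; python3 - <<'E'
from h import *
s=state();print(s['joint_positions'].round(2))
m=camera_model("wrist");im=camera("wrist")[:,:,::-1];cv2.imwrite("pics/w1.png",im);np.save("w1.npy",m)
print(proj(m,[.4764,0,.005]),proj(m,[.438,.148,.142]))
E
```

```text
time: 1.0
ee_pos: [0.3229, 0.3714, 0.2389]
tcp_rot: [1.958, 2.456, 0.0]
wrist_force: [-1.1, 0.3, -0.4]
grip_width: 0.0885
grasp_force: 0.0
time: 1.8
ee_pos: [0.3988, 0.1855, 0.2387]
tcp_rot: [2.92, 1.159, 0.0]
wrist_force: [-0.9, -0.4, -0.0]
grip_width: 0.088
grasp_force: 0.0
time: 2.4
ee_pos: [0.3991, -0.0541, 0.2187]
tcp_rot: [2.921, 1.153, -0.0]
wrist_force: [0.1, 0.3, 0.3]
grip_width: 0.0879
grasp_force: 0.0
[-0.64  0.16  0.74  2.2  -0.14  0.83 -0.63]
(np.float64(290.9865034879624), np.float64(103.62855378781498)) (np.float64(89.27302247685179), np.float64(-31.666991464849815))
```

View pics/w1.png

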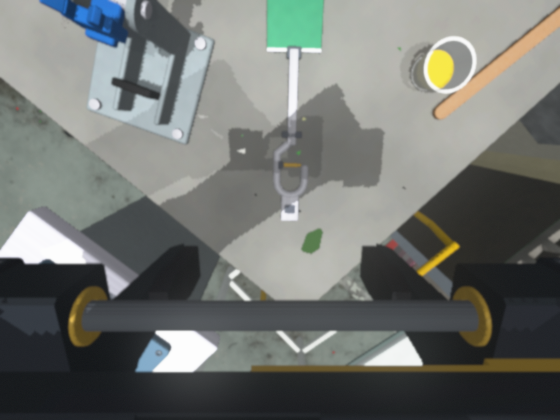

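The wrist view shows the hanger with its clamp edge at (294,50), collar at (291,133), and tab from about (289,203) to (289,220), with the nose to the right.

```bash
python3 - <<'E'
from h import *
im=cv2.imread("pics/w1.png").astype(int);m=np.load("w1.npy",allow_pickle=True).item()
g=im.min(2);B=[]
for r in range(56,127,3):
    row=g[r,275:310];k=np.where(row>row.max()*.5+np.median(row)*.5)[0]+275
    B.append((k.mean(),r,len(k)))
B=np.array(B);print(B[::4])
f=np.polyfit(B[:,1],B[:,0],1);print(f)
p=lambda r:onz(m,np.polyval(f,r),r,.010)
a,b=p(60),p(125);d=(b-a)/np.linalg.norm(b-a);print("az",np.degrees(np.arctan2(d[1],d[0])))
print("tabcol",[ (r,g[r,280:300].tolist()) for r in (199,203,207,213,217,219,220,221,222)])
print("col293",g[40:60,293].tolist(), "collar",[(r,g[r,296:302].tolist()) for r in range(125,142,1)])
ref=p(52)
for n,r,xo in(("clamp",50,-46),("collar",133.5,35),("tabend",220,142)):
    q=onz(m,np.polyval(f,r),r,.009);print(n,(q-d*xo/1000).round(4))
E
```

```text
[[293.5  56.    8. ]
 [293.5  68.    8. ]
 [293.   80.    9. ]
 [292.5  92.    8. ]
 [292.5 104.    8. ]
 [289.  116.    3. ]]
[-1.14275362e-01  3.01779420e+02]
az -143.25517394386804
tabcol [(199, [111, 125, 146, 161, 166, 166, 165, 165, 165, 167, 169, 172, 171, 170, 171, 170, 169, 161, 149, 150]), (203, [119, 133, 151, 162, 164, 161, 157, 157, 158, 159, 167, 183, 204, 219, 226, 236, 237, 223, 183, 161]), (207, [120, 135, 151, 152, 134, 113, 107, 105, 112, 121, 127, 128, 128, 135, 169, 218, 231, 218, 180, 162]), (213, [175, 210, 236, 242, 236, 225, 216, 204, 197, 196, 198, 197, 197, 202, 220, 234, 234, 218, 180, 161]), (217, [174, 212, 236, 243, 244, 243, 242, 242, 242, 243, 243, 243, 242, 241, 240, 239, 233, 215, 187, 171]), (219, [182, 212, 229, 234, 235, 234, 233, 232, 233, 233, 234, 234, 232, 232, 231, 229, 224, 204, 182, 170]), (220, [177, 197, 209, 212, 213, 212, 212, 212, 213, 213, 211, 209, 207, 207, 206, 206, 203, 190, 175, 168]), (221, [170, 177, 182, 182, 182, 183, 182, 182, 183, 183, 180, 179, 178, 178, 178, 179, 179, 175, 170, 168]), (222, [167, 168, 169, 169, 169, 169,
[... 152 characters left out ...]
41, 241, 242, 242, 242, 242] collar [(125, [112, 102, 100, 99, 99, 99]), (126, [111, 101, 99, 98, 99, 99]), (127, [110, 101, 98, 99, 98, 97]), (128, [110, 100, 98, 97, 98, 98]), (129, [110, 99, 97, 98, 97, 98]), (130, [106, 96, 94, 94, 95, 94]), (131, [98, 88, 86, 86, 87, 90]), (132, [89, 79, 78, 78, 78, 84]), (133, [81, 77, 75, 75, 76, 82]), (134, [77, 76, 74, 75, 74, 80]), (135, [76, 75, 75, 74, 74, 80]), (136, [78, 75, 74, 75, 75, 81]), (137, [85, 78, 78, 78, 79, 85]), (138, [98, 89, 87, 87, 89, 90]), (139, [105, 95, 93, 92, 92, 93]), (140, [105, 96, 93, 94, 94, 94]), (141, [105, 96, 94, 94, 94, 95])]
clamp [0.4828 0.0064 0.009 ]
collar [0.4767 0.0019 0.009 ]
tabend [0.4763 0.0016 0.009 ]
```

```bash
python3 - <<'E'
from h import *
m=np.load("w1.npy",allow_pickle=True).item()
c=lambda r:293.6-(r-56)*4/161
a=onz(m,c(60),60,.010);b=onz(m,c(217),217,.009);d=(b-a)/np.linalg.norm(b-a);A=np.degrees(np.arctan2(d[1],d[0]));print("az",A)
for r,xo in((134.5,35),(220.7,142)):
    print((onz(m,c(r),r,.0095)-d*xo/1000).round(4))
g=onz(m,c(134.5),134.5,.0095)-d*.035
tgt=g-.004*d; tgt[2]=.045
rel(tgt,mat(az(A+90),[0,0,-1]))
E
```

```text
az -137.69793970757573
[ 0.4778 -0.0006  0.0097]
[ 4.782e-01 -3.000e-04  1.030e-02]
now 2.45 [ 0.3994 -0.0516  0.2187] d [0.481 0.083 0.869] turn [0.    0.    0.015]
```

```bash
python3 -m handwheel '[{"x":0.48,"y":0.085,"z":0.5,"ax":0,"ay":0,"az":0.015},{"x":0.48,"y":0.085,"z":0.87,"ax":0,"ay":0,"az":0.015},{"x":0.48,"y":0.085,"z":0.87,"ax":0,"ay":0,"az":0.015},{"x":0.48,"y":0.085,"z":0.87,"ax":0,"ay":0,"az":0.015},{"x":0.48,"y":0.085,"z":0.87,"ax":0,"ay":0,"az":0.015},{"x":0.48,"y":0.085,"z":0.87,"ax":0,"ay":0,"az":0.015},{"x":0.48,"y":0.085,"z":0.87,"ax":0,"ay":0,"az":0.015}]' 0.2 40; python3 - <<'E'
from h import *
g=np.array([.478,-.0005,0]);d=az(-137.7);t=g-.004*d;t[2]=.0028
rel(t,mat(az(-47.7),[0,0,-1]))
E
```

```text
time: 3.15
ee_pos: [0.4817, 0.003, 0.0467]
tcp_rot: [2.93, 1.132, 0.004]
wrist_force: [0.2, -0.3, -0.1]
grip_width: 0.0363
grasp_force: 0.0
now 3.15 [0.4817 0.003  0.0467] d [-0.006  0.     0.22 ] turn [ 0.001 -0.002 -0.001]
```

```bash
python3 -m handwheel '[{"x":0,"y":0,"z":0.11,"ax":0,"ay":0,"az":0},{"x":0,"y":0,"z":0.21,"ax":0,"ay":0,"az":0},{"x":0,"y":0,"z":0.21,"ax":0,"ay":0,"az":0},{"x":0,"y":0,"z":0.21,"ax":0,"ay":0,"az":0}]' && python3 -m handwheel '[{"x":0,"y":0,"z":0,"ax":0,"ay":0,"az":0},{"x":0,"y":0,"z":0,"ax":0,"ay":0,"az":0},{"x":0,"y":0,"z":0,"ax":0,"ay":0,"az":0},{"x":0,"y":0,"z":0,"ax":0,"ay":0,"az":0},{"x":0,"y":0,"z":0,"ax":0,"ay":0,"az":0}]' 1 40
```

```text
time: 3.55
ee_pos: [0.482, 0.0027, 0.0048]
tcp_rot: [2.931, 1.13, 0.004]
wrist_force: [1.8, 0.4, -0.3]
grip_width: 0.0351
grasp_force: 0.0
time: 4.05
ee_pos: [0.4815, 0.0028, 0.0033]
tcp_rot: [-2.931, -1.13, -0.001]
wrist_force: [-1.4, 0.8, 7.8]
grip_width: 0.0095
grasp_force: 40.0
```

```bash
python3 -m handwheel '[{"x":0,"y":0,"z":-0.2,"ax":0,"ay":0,"az":0},{"x":0,"y":0,"z":-0.5,"ax":0,"ay":0,"az":0},{"x":0,"y":-0.2,"z":-1,"ax":0,"ay":0,"az":0},{"x":0,"y":-0.2,"z":-1,"ax":0,"ay":0,"az":0},{"x":0,"y":-0.2,"z":-1,"ax":0,"ay":0,"az":0},{"x":0,"y":-0.2,"z":-1,"ax":0,"ay":0,"az":0},{"x":0,"y":-0.2,"z":-1,"ax":0,"ay":0,"az":0},{"x":0,"y":-0.2,"z":-1,"ax":0,"ay":0,"az":0},{"x":0,"y":-0.2,"z":-1,"ax":0,"ay":0,"az":0}]';  python3 - <<'E'
from h import *
m=camera_model("wrist");im=camera("wrist")[:,:,::-1];cv2.imwrite("pics/w2.png",im);np.save("w2.npy",m)
cv2.imwrite("pics/w2c.png",cv2.resize(im[:300,:320],None,fx=2,fy=2,interpolation=cv2.INTER_CUBIC))
print(proj(m,[.4764,0,.005]),proj(m,[.438,.148,.142]))
E
```

```text
time: 4.95
ee_pos: [0.4536, 0.0317, 0.2015]
tcp_rot: [2.932, 1.128, -0.004]
wrist_force: [0.1, 0.1, -2.2]
grip_width: 0.0095
grasp_force: 40.0
(np.float64(312.31378791002146), np.float64(189.4736012483097)) (np.float64(136.58919293563216), np.float64(131.81156778837527))
```

View pics/w2c.png

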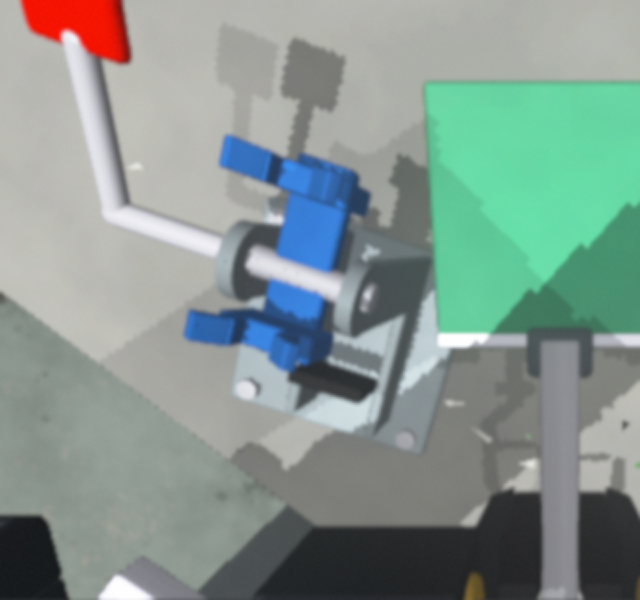

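The crop shows the cradle's two blue U-forks: the −x fork spans crop (220,140)–(368,215) and the +x fork (186,312)–(330,365). The white pivot shaft runs between them from (115,210) to (370,290). I'll extract the lip corners.

```bash
python3 - <<'E'
from h import *
m=np.load("w2.npy",allow_pickle=True).item();im=cv2.imread("pics/w2.png")
hsv=cv2.cvtColor(im,cv2.COLOR_BGR2HSV);k=cv2.inRange(hsv,(100,110,60),(125,255,255));k[:,220:]=0;k[190:]=0
cs,_=cv2.findContours(k,0,1)
for c in cs:
    if cv2.contourArea(c)>60:
        p=cv2.approxPolyDP(c,1.3,True)[:,0]
        for u,v in p:print((int(u),int(v)),onz(m,u,v,.155)[:2].round(4).tolist())
        print()
mt=camera_model("top");a=cv2.imread("pics/top0.png");hs=cv2.cvtColor(a,cv2.COLOR_BGR2HSV)
q=np.argwhere(cv2.inRange(hs[215:275,285:335],(100,110,60),(125,255,255)))+[215,285]
W=np.array([onz(mt,u,v,.150)[:2] for v,u in q]);e=az(202)[:2];n=az(292)[:2]
X,Y=W@e,W@n
for lo in np.arange(X.min(),X.max(),.005):
    s=(X>=lo)&(X<lo+.005);print("x %.3f  y %.3f..%.3f n %d"%(lo,Y[s].min(),Y[s].max(),s.sum()))
print("shaftdir y for mid:",np.array([.438,.148])@n, np.array([.438,.148])@e)
E
```

```text
(165, 170) [0.4347, 0.1162]
(160, 164) [0.4357, 0.1209]
(163, 152) [0.4433, 0.124]
(157, 146) [0.4438, 0.129]
(138, 140) [0.4388, 0.1402]
(133, 142) [0.4356, 0.1419]
(133, 153) [0.4298, 0.1379]
(130, 156) [0.4269, 0.1383]
(111, 156) [0.4187, 0.1474]
(109, 158) [0.4167, 0.1477]
(95, 156) [0.4117, 0.1551]
(92, 165) [0.4054, 0.1534]
(94, 169) [0.404, 0.151]
(113, 172) [0.4107, 0.1407]
(120, 170) [0.4149, 0.138]
(133, 175) [0.4178, 0.1298]
(140, 184) [0.4159, 0.123]
(147, 185) [0.4185, 0.1191]
(148, 180) [0.4217, 0.1206]
(154, 182) [0.4233, 0.1169]
(160, 179) [0.4276, 0.1151]
(164, 175) [0.4315, 0.1147]

(113, 68) [0.4637, 0.1751]
(110, 82) [0.4559, 0.1722]
(136, 90) [0.4627, 0.158]
(145, 96) [0.4635, 0.152]
(142, 111) [0.4551, 0.1483]
(138, 120) [0.449, 0.1471]
(138, 126) [0.446, 0.1451]
(161, 135) [0.4511, 0.1311]
(166, 134) [0.4538, 0.1292]
(171, 121) [0.4623, 0.1315]
(173, 107) [0.4699, 0.1355]
(175, 105) [0.4716, 0.1353]
(182, 105) [0.4745, 0.132]
(183, 97) [0.4787, 0.1344]
(178, 94) [0.478, 0.1377]
(177, 87) [0.4808, 0.1405]
(151, 77) [0.4748, 0.1554]
(148, 80) [0.4723, 0.1558]
(140, 80) [0.469, 0.1594]
(133, 75) [0.4685, 0.1641]

x -0.499  y 0.009..0.042 n 22
x -0.494  y 0.008..0.044 n 32
x -0.489  y 0.008..0.042 n 25
x -0.484  y 0.014..0.033 n 17
x -0.479  y 0.014..0.035 n 18
x -0.474  y 0.013..0.034 n 19
x -0.469  y 0.016..0.034 n 18
x -0.464  y 0.015..0.030 n 5
x -0.459  y 0.027..0.027 n 1
x -0.454  y 0.015..0.034 n 17
x -0.449  y 0.014..0.035 n 18
x -0.444  y 0.011..0.045 n 21
x -0.439  y 0.009..0.045 n 31
x -0.434  y 0.010..0.044 n 27
x -0.429  y 0.016..0.035 n 9
shaftdir y for mid: 0.026854477440284914 -0.4615483041258079
```

```bash
cat >> h.py <<'E'
def seatpose(z,A=202.5,th=.045,xy=(.4390,.1478)):
    e=az(A);u=np.array([0,0,1.]);zh=u*np.cos(th)-e*np.sin(th)
    return np.array([*xy,z]),mat(az(A+90),-zh)
E
python3 -c "
from h import *
rel(*seatpose(.195))"
```

```text
now 5.0 [0.4537 0.0317 0.2017] d [ 0.335 -0.48   0.033] turn [ 0.007 -0.04   0.327]
```

```bash
python3 -m handwheel '[{"x":0.1,"y":-0.15,"z":0.03,"ax":0.007,"ay":-0.04,"az":0.1},{"x":0.25,"y":-0.35,"z":0.03,"ax":0.007,"ay":-0.04,"az":0.22},{"x":0.335,"y":-0.48,"z":0.03,"ax":0.007,"ay":-0.04,"az":0.327},{"x":0.335,"y":-0.48,"z":0.03,"ax":0.007,"ay":-0.04,"az":0.327},{"x":0.335,"y":-0.48,"z":0.03,"ax":0.007,"ay":-0.04,"az":0.327},{"x":0.335,"y":-0.48,"z":0.03,"ax":0.007,"ay":-0.04,"az":0.327}]'; python3 -c "
from h import *
rel(*seatpose(.1405))
m=camera_model('top');im=camera('top')[:,:,::-1];w=camera('wrist')[:,:,::-1]
a=cv2.resize(im[180:280,240:420],None,fx=4.4,fy=4.4,interpolation=cv2.INTER_CUBIC)[:360,:400]
b=cv2.resize(w[60:300,100:340],None,fx=1.5,fy=1.5)
cv2.imwrite('pics/p1.png',np.hstack([a,b]))"
```

```text
time: 5.6
ee_pos: [0.4396, 0.147, 0.1964]
tcp_rot: [3.072, 0.61, -0.066]
wrist_force: [-0.3, -0.2, -2.0]
grip_width: 0.0094
grasp_force: 40.0
now 5.6 [0.4396 0.147  0.1964] d [ 0.011 -0.005  0.28 ] turn [ 0.001 -0.002 -0.001]
```

View pics/p1.png

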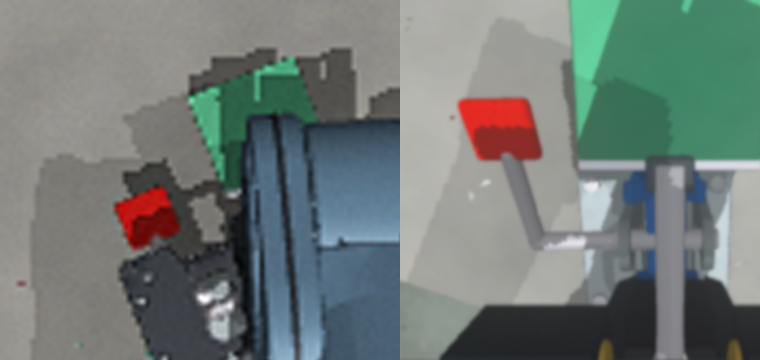

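The composite shows the hanger aligned over the cradle, with the bar in front of the −x fork (blue edges at about columns 625 and 704, bar at about 670) and the pad fully visible at (500,128). I'll measure the offset from this frame.

```bash
python3 - <<'E'
from h import *
m=camera_model("wrist");im=camera("wrist")[:,:,::-1].copy();np.save("w3.npy",m);cv2.imwrite("pics/w3.png",im)
hsv=cv2.cvtColor(im,cv2.COLOR_BGR2HSV);k=cv2.inRange(hsv,(100,90,30),(128,255,255))
g=im.min(2)
for r in range(172,232,4):
    c=np.where(k[r,220:340])[0]+220;print(r,(c.min(),c.max(),len(c),(c.min()+c.max())/2) if len(c) else None)
for r in (180,190,200,215,230,245): # bar edges via gradient
    row=cv2.GaussianBlur(im[r:r+1].astype(np.float32),(5,1),0)[0].mean(1)[262:300];d=np.diff(row);print(r,262+d.argmax(),262+d.argmin())
red=cv2.inRange(hsv,(0,120,80),(8,255,255));c=max(cv2.findContours(red,0,1)[0],key=cv2.contourArea)
p=cv2.approxPolyDP(c,2.5,True)[:,0];print(p.tolist(),cv2.minAreaRect(c))
for z in(.140,.150):print(z,[onz(m,u,v,z)[:2].round(4).tolist() for u,v in p])
R0=Ro.from_rotvec(state()['tcp_rot']).as_matrix();print(R0.round(3).tolist())
E
```

```text
172 None
176 (np.int64(255), np.int64(298), 11, np.float64(276.5))
180 (np.int64(253), np.int64(301), 17, np.float64(277.0))
184 (np.int64(249), np.int64(303), 23, np.float64(276.0))
188 (np.int64(249), np.int64(303), 30, np.float64(276.0))
192 (np.int64(249), np.int64(303), 34, np.float64(276.0))
196 (np.int64(264), np.int64(269), 6, np.float64(266.5))
200 (np.int64(264), np.int64(269), 6, np.float64(266.5))
204 (np.int64(264), np.int64(269), 6, np.float64(266.5))
208 (np.int64(264), np.int64(269), 6, np.float64(266.5))
212 (np.int64(265), np.int64(269), 5, np.float64(267.0))
216 None
220 None
224 None
228 (np.int64(265), np.int64(269), 5, np.float64(267.0))
180 269 288
190 269 289
200 269 288
215 270 264
230 270 288
245 270 288
[[140, 127], [139, 133], [152, 165], [166, 165], [170, 160], [180, 166], [193, 163], [183, 126]] ((166.0, 146.0), (40.0, 54.0), 90.0)
0.14 [[0.4671, 0.2572], [0.4631, 0.2569], [0.4457, 0.2437], [0.4493, 0.2349], [0.4537, 0.2333], [0.4523, 0.2259], [0.4577, 0.2183], [0.4784, 0.2314]]
0.15 [[0.4694, 0.2532], [0.4656, 0.2529], [0.449, 0.2404], [0.4525, 0.232], [0.4566, 0.2305], [0.4553, 0.2234], [0.4604, 0.2162], [0.4801, 0.2287]]
[[0.924, 0.381, -0.039], [0.381, -0.924, -0.016], [-0.042, 0.0, -0.999]]
```

```bash
python3 - <<'E'
from h import *
m=np.load("w3.npy",allow_pickle=True).item();im=cv2.imread("pics/w3.png")
e,n=az(202.5)[:2],az(292.5)[:2]
hsv=cv2.cvtColor(im,cv2.COLOR_BGR2HSV);k=cv2.inRange(hsv,(100,90,30),(128,255,255))
for c in (250,252,254,258,299,302):
    r=np.where(k[150:240,c])[0]+150;print(c,r.min(),r.max(),[round(float(onz(m,c,v,.154)[:2]@e),4) for v in(r.min(),r.max())])
t=np.array([.4390,.1478])@e;print("TCP target X",t,"seat est",t+.0048-.0015,"fork- at",t+.0033-.033)
print("now",state()['ee_pos'][:2]@e, "shaft rows",[ (r,im[r,295:300].mean()) for r in range(206,232,2)])
for r in (212,226):print(onz(m,298,r,.118)[:2]@e)
E
```

```text
250 181 194 [-0.4971, -0.4884]
252 181 195 [-0.4971, -0.4877]
254 177 195 [-0.4997, -0.4877]
258 175 194 [-0.501, -0.4884]
299 177 194 [-0.4997, -0.4883]
302 181 194 [-0.497, -0.4883]
TCP target X -0.4621437260760152 seat est -0.4588437260760152 fork- at -0.49184372607601523
now -0.4625841711736851 shaft rows [(206, np.float64(78.13333333333334)), (208, np.float64(80.06666666666666)), (210, np.float64(81.93333333333334)), (212, np.float64(98.66666666666667)), (214, np.float64(119.46666666666667)), (216, np.float64(129.26666666666668)), (218, np.float64(135.26666666666668)), (220, np.float64(138.33333333333334)), (222, np.float64(135.46666666666667)), (224, np.float64(129.2)), (226, np.float64(118.26666666666667)), (228, np.float64(110.0)), (230, np.float64(111.6))]
-0.4631951001472014
-0.4511600728527758
```

```bash
python3 -m handwheel '[{"x":0.011,"y":-0.0095,"z":0.0,"ax":0,"ay":0,"az":0},{"x":0.011,"y":-0.0095,"z":0.1,"ax":0,"ay":0,"az":0},{"x":0.011,"y":-0.0095,"z":0.18,"ax":0,"ay":0,"az":0},{"x":0.011,"y":-0.0095,"z":0.22,"ax":0,"ay":0,"az":0},{"x":0.011,"y":-0.0095,"z":0.24,"ax":0,"ay":0,"az":0},{"x":0.011,"y":-0.0095,"z":0.26,"ax":0,"ay":0,"az":0},{"x":0.011,"y":-0.0095,"z":0.26,"ax":0,"ay":0,"az":0}]'; python3 -m handwheel '[{"x":0,"y":0,"z":0.01,"ax":0,"ay":0,"az":0},{"x":0,"y":0,"z":0.02,"ax":0,"ay":0,"az":0},{"x":0,"y":0,"z":0.02,"ax":0,"ay":0,"az":0}]'
```

```text
time: 6.45
ee_pos: [0.4391, 0.1501, 0.1447]
tcp_rot: [3.072, 0.612, -0.064]
wrist_force: [-1.1, -1.1, -2.9]
grip_width: 0.0093
grasp_force: 40.0
time: 6.75
ee_pos: [0.439, 0.1502, 0.1408]
tcp_rot: [3.072, 0.612, -0.064]
wrist_force: [0.9, -2.0, -1.5]
grip_width: 0.009
grasp_force: 40.0
```

```bash
python3 -m handwheel '[{"x":0,"y":0,"z":0.006,"ax":0,"ay":0,"az":0},{"x":0,"y":0,"z":0.01,"ax":0,"ay":0,"az":0},{"x":0,"y":0,"z":0.01,"ax":0,"ay":0,"az":0}]';python3 - <<'E'
from h import *
w=camera('wrist')[:,:,::-1];s=camera('scene')[:,:,::-1]
b=cv2.resize(w[100:300,180:380],None,fx=2,fy=2);c=cv2.resize(s[180:280,250:350],None,fx=4,fy=4,interpolation=cv2.INTER_CUBIC)
cv2.imwrite('pics/p2.png',np.hstack([b,c]))
E
```

```text
time: 7.05
ee_pos: [0.4392, 0.1503, 0.1397]
tcp_rot: [3.073, 0.612, -0.064]
wrist_force: [-1.6, -2.1, 13.0]
grip_width: 0.0094
grasp_force: 40.0
```

View pics/p2.png

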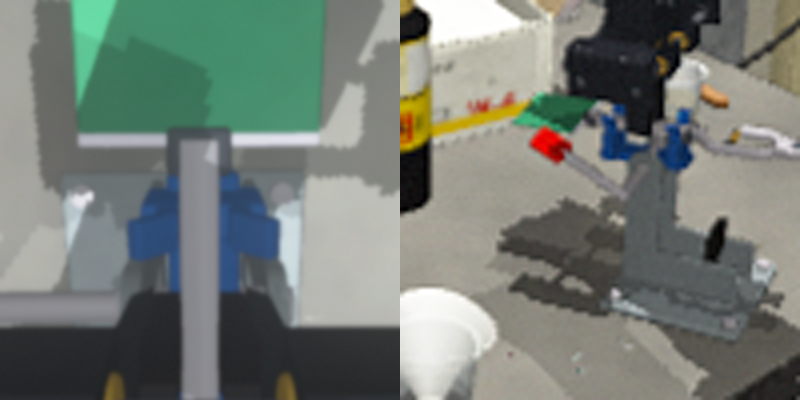

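The wrist picture shows the bar centred between the fork lips (lips at 130–280, bar at 200). In the scene picture the hanger lies level in both forks. I'll release and retract.

```bash
python3 -m handwheel '[{"x":0,"y":0,"z":-0.007,"ax":0,"ay":0,"az":0},{"x":0,"y":0,"z":-0.007,"ax":0,"ay":0,"az":0}]'; python3 -m handwheel '[{"x":0,"y":0,"z":0,"ax":0,"ay":0,"az":0},{"x":0,"y":0,"z":0,"ax":0,"ay":0,"az":0},{"x":0,"y":0,"z":0,"ax":0,"ay":0,"az":0},{"x":0,"y":0,"z":0,"ax":0,"ay":0,"az":0}]' 0.25; python3 -m handwheel '[{"x":0,"y":0,"z":-0.05,"ax":0,"ay":0,"az":0},{"x":0,"y":0,"z":-0.2,"ax":0,"ay":0,"az":0},{"x":0,"y":0,"z":-0.4,"ax":0,"ay":0,"az":0},{"x":0,"y":0,"z":-0.55,"ax":0,"ay":0,"az":0},{"x":0,"y":0,"z":-0.55,"ax":0,"ay":0,"az":0},{"x":0,"y":0,"z":-0.55,"ax":0,"ay":0,"az":0}]'; python3 - <<'E'
from h import *
m=camera_model("wrist");im=camera("wrist")[:,:,::-1].copy();np.save("w4.npy",m);cv2.imwrite("pics/w4.png",im)
P=.4646,.2350;n=az(292.5);e=az(202.5)
t=np.array([*P,.21])-.005*n
rel(t,mat(-e,[0,0,-1]))
E
```

```text
time: 7.35
ee_pos: [0.439, 0.1502, 0.1404]
tcp_rot: [3.072, 0.612, -0.063]
wrist_force: [1.9, -1.7, 1.9]
grip_width: 0.0091
grasp_force: 40.0
time: 7.75
ee_pos: [0.4384, 0.1504, 0.14]
tcp_rot: [3.072, 0.612, -0.066]
wrist_force: [-0.5, -0.4, -1.1]
grip_width: 0.0331
grasp_force: 0.0
time: 8.35
ee_pos: [0.443, 0.1523, 0.2505]
tcp_rot: [3.073, 0.613, -0.063]
wrist_force: [-1.5, -0.1, -0.4]
grip_width: 0.0328
grasp_force: 0.0
now 8.4 [0.4423 0.1521 0.2496] d [ 0.27  -0.365  0.187] turn [-0.033  0.032 -1.499]
```

View pics/w4.png

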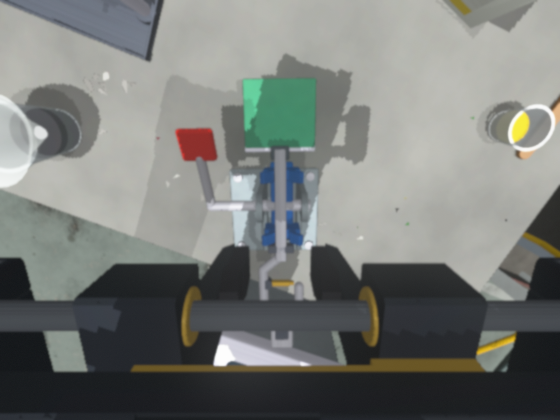

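The hanger lies in both forks, released: bar at column 280, forks at rows about 165–180 and 225–245, red pad at (197,144). Next is the lever.

```bash
python3 -m handwheel '[{"x":0.1,"y":-0.2,"z":0,"ax":-0.033,"ay":0.032,"az":-0.2},{"x":0.27,"y":-0.365,"z":0,"ax":-0.033,"ay":0.032,"az":-1},{"x":0.27,"y":-0.365,"z":0,"ax":-0.033,"ay":0.032,"az":-1},{"x":0.27,"y":-0.365,"z":0,"ax":-0.033,"ay":0.032,"az":-1},{"x":0.27,"y":-0.365,"z":0,"ax":-0.033,"ay":0.032,"az":-1},{"x":0.27,"y":-0.365,"z":0,"ax":-0.033,"ay":0.032,"az":-1},{"x":0.27,"y":-0.365,"z":0,"ax":-0.033,"ay":0.032,"az":-1},{"x":0.27,"y":-0.365,"z":0,"ax":-0.033,"ay":0.032,"az":-1}]' 1 20; python3 - <<'E'
from h import *
P=.4646,.2350;n=az(292.5);e=az(202.5)
rel(np.array([*P,.18])-.005*n,mat(-e,[0,0,-1]))
E
```

```text
time: 9.2
ee_pos: [0.4639, 0.2393, 0.2464]
tcp_rot: [2.351, 2.066, -0.008]
wrist_force: [-0.6, 0.3, 0.8]
grip_width: 0.0005
grasp_force: 0.0
now 9.2 [0.4639 0.2393 0.2464] d [ 0.004 -0.008  0.332] turn [ 0.002  0.012 -0.498]
```

```bash
python3 -m handwheel '[{"x":0.004,"y":-0.008,"z":0.1,"ax":0,"ay":0.012,"az":-0.15},{"x":0.004,"y":-0.008,"z":0.33,"ax":0,"ay":0.012,"az":-0.5},{"x":0.004,"y":-0.008,"z":0.33,"ax":0,"ay":0.012,"az":-0.5},{"x":0.004,"y":-0.008,"z":0.33,"ax":0,"ay":0.012,"az":-0.5},{"x":0.004,"y":-0.008,"z":0.33,"ax":0,"ay":0.012,"az":-0.5},{"x":0.004,"y":-0.008,"z":0.33,"ax":0,"ay":0.012,"az":-0.5}]'; python3 -m handwheel '[{"x":0,"y":0,"z":0.06,"ax":0,"ay":0,"az":0},{"x":0,"y":0,"z":0.1,"ax":0,"ay":0,"az":0},{"x":0,"y":0,"z":0.14,"ax":0,"ay":0,"az":0},{"x":0,"y":0,"z":0.18,"ax":0,"ay":0,"az":0},{"x":0,"y":0,"z":0.22,"ax":0,"ay":0,"az":0},{"x":0,"y":0,"z":0.26,"ax":0,"ay":0,"az":0},{"x":0,"y":0,"z":0.3,"ax":0,"ay":0,"az":0},{"x":0,"y":0,"z":0.34,"ax":0,"ay":0,"az":0},{"x":0,"y":0,"z":0.38,"ax":0,"ay":0,"az":0},{"x":0,"y":0,"z":0.42,"ax":0,"ay":0,"az":0}]'
```

```text
time: 9.8
ee_pos: [0.4635, 0.2401, 0.1812]
tcp_rot: [1.748, 2.607, 0.005]
wrist_force: [-0.7, 0.4, 1.1]
grip_width: 0.0003
grasp_force: 0.0
time: 10.8
ee_pos: [0.4636, 0.2403, 0.0968]
tcp_rot: [1.742, 2.611, 0.005]
wrist_force: [0.6, 0.6, -0.0]
grip_width: -0.0001
grasp_force: 0.3
```

```bash
python3 - <<'E'
from h import *
for n in("scene","top","wrist"):
    im=camera(n)[:,:,::-1];hs=cv2.cvtColor(im,cv2.COLOR_BGR2HSV);k=cv2.inRange(hs,(0,140,70),(8,255,255))
    c,l,st,ce=cv2.connectedComponentsWithStats(k);m=camera_model(n)
    o=[(ce[i].round(1).tolist(),int(st[i,4])) for i in range(1,c) if st[i,4]>15]
    print(n,o,[np.round(proj(m,[.4646,.235,z]),0).tolist() for z in(.147,.095)])
print(state()['wrist_force'])
E
```

```text
scene [([477.7, 78.8], 34), ([402.1, 90.1], 56), ([218.4, 205.2], 49), ([197.2, 213.4], 70), ([285.2, 232.1], 21), ([41.6, 242.9], 102)] [[287.0, 215.0], [286.0, 229.0]]
top [([21.5, 71.9], 56), ([15.3, 76.3], 31), ([284.2, 84.8], 103), ([242.4, 89.0], 271), ([465.7, 247.7], 103), ([466.2, 267.0], 82)] [[273.0, 228.0], [273.0, 229.0]]
wrist [([279.3, 240.6], 461), ([279.6, 266.6], 56), ([512.1, 343.2], 21)] [[278.0, 332.0], [278.0, 268.0]]
[-0.16259742 -0.66634384  0.08933856]
```

```bash
python3 -m handwheel '[{"x":0,"y":0,"z":0.03,"ax":0,"ay":0,"az":0},{"x":0,"y":0,"z":0.06,"ax":0,"ay":0,"az":0},{"x":0,"y":0,"z":0.085,"ax":0,"ay":0,"az":0},{"x":0,"y":0,"z":0.085,"ax":0,"ay":0,"az":0}]';python3 -m handwheel '[{"x":0,"y":0,"z":0.01,"ax":0,"ay":0,"az":0},{"x":0,"y":0,"z":0.01,"ax":0,"ay":0,"az":0}]';python3 -m handwheel '[{"x":0,"y":0,"z":0.008,"ax":0,"ay":0,"az":0},{"x":0,"y":0,"z":0.008,"ax":0,"ay":0,"az":0}]'
```

```text
time: 11.35
ee_pos: [0.4671, 0.2419, 0.0837]
tcp_rot: [1.742, 2.608, 0.015]
wrist_force: [-3.8, -1.6, 29.9]
grip_width: 0.0002
grasp_force: 12.2
time: 11.55
ee_pos: [0.4679, 0.2422, 0.083]
tcp_rot: [1.742, 2.608, 0.018]
wrist_force: [-5.0, -3.1, 42.3]
grip_width: 0.0005
grasp_force: 17.1
time: 11.75
ee_pos: [0.4688, 0.2426, 0.0823]
tcp_rot: [1.742, 2.607, 0.021]
wrist_force: [-6.1, -3.0, 50.3]
grip_width: 0.0004
grasp_force: 20.1
```

```bash
cat >> h.py <<'E'
piv=np.array([.4348,.1484,.115]);eA=az(202.5);nA=az(292.5);up=np.array([0,0,1.])
xh=.4976*eA+.8674*up;zh=-.8674*eA+.4976*up
def tabpose(x,dz=0): return piv+(.027+dz)*zh+x*xh, mat(zh,-xh)
E
python3 -m handwheel '[{"x":0,"y":0,"z":-0.1,"ax":0,"ay":0,"az":0},{"x":0,"y":0,"z":-0.4,"ax":0,"ay":0,"az":0},{"x":0,"y":0,"z":-0.7,"ax":0,"ay":0,"az":0},{"x":0,"y":0,"z":-1,"ax":0,"ay":0,"az":0},{"x":0,"y":0,"z":-1,"ax":0,"ay":0,"az":0},{"x":0,"y":0,"z":-1,"ax":0,"ay":0,"az":0}]' 0.2; python3 - <<'E'
from h import *
im=camera("top")[:,:,::-1].copy();cv2.imwrite("pics/top2.png",im);w=camera("wrist")[:,:,::-1].copy();s=camera("scene")[:,:,::-1]
m=camera_model("top");print("tab px",proj(m,piv+.027*zh+.122*xh),"plate",proj(m,piv+.027*zh-.087*xh))
ms=camera_model("scene");print("scene tab",proj(ms,piv+.027*zh+.122*xh))
a=cv2.resize(im[180:300,260:380],None,fx=3.3,fy=3.3,interpolation=cv2.INTER_CUBIC);b=cv2.resize(s[160:280,240:360],None,fx=3.3,fy=3.3,interpolation=cv2.INTER_CUBIC)
cv2.imwrite("pics/p3.png",np.hstack([a,b]))
rel(*tabpose(.175))
E
```

```text
time: 12.35
ee_pos: [0.4656, 0.2415, 0.2813]
tcp_rot: [1.741, 2.608, 0.019]
wrist_force: [-0.2, 0.1, -0.9]
grip_width: 0.0352
grasp_force: 0.0
tab px (np.float64(318.06720783270345), np.float64(258.0268594254339)) plate (np.float64(296.5797314307133), np.float64(217.22290969128875))
scene tab (np.float64(324.5835770913298), np.float64(188.25504366860997))
now 12.5 [0.4626 0.2401 0.276 ] d [-0.37  -0.622 -0.023] turn [-0.494  0.     0.001]
```

View pics/p3.png

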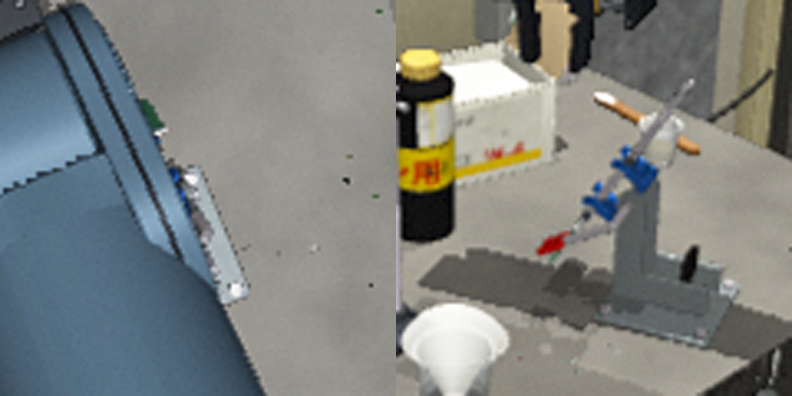

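The scene half shows the hanger standing tipped by itself in the forks with its hook end high (tab tip at scene px (329,184)) and the red lever down. That was my last picture view, so I continue by numbers.

```bash
python3 -m handwheel '[{"x":0,"y":-0.25,"z":-0.15,"ax":-0.13,"ay":0,"az":0},{"x":-0.1,"y":-0.45,"z":-0.15,"ax":-0.25,"ay":0,"az":0},{"x":-0.25,"y":-0.622,"z":-0.12,"ax":-0.38,"ay":0,"az":0},{"x":-0.37,"y":-0.622,"z":-0.023,"ax":-0.494,"ay":0,"az":0},{"x":-0.37,"y":-0.622,"z":-0.023,"ax":-0.494,"ay":0,"az":0},{"x":-0.37,"y":-0.622,"z":-0.023,"ax":-0.494,"ay":0,"az":0},{"x":-0.37,"y":-0.622,"z":-0.023,"ax":-0.494,"ay":0,"az":0}]'; python3 - <<'E'
from h import *
s=state();print(s['joint_positions'].round(2));rel(*tabpose(.175))
m=camera_model("wrist");im=camera("wrist")[:,:,::-1].copy();cv2.imwrite("pics/w5.png",im);np.save("w5.npy",m)
for x,y in((.139,-.011),(.139,.011),(.110,-.011),(.110,.011),(.06,-.017)):
    print(x,y,np.round(proj(m,piv+.027*zh+x*xh+y*nA),1))
rel(*tabpose(.112))
E
```

```text
time: 13.2
ee_pos: [0.3574, 0.1504, 0.3192]
tcp_rot: [1.6, 2.441, 0.569]
wrist_force: [-0.2, -0.1, -0.1]
grip_width: 0.0356
grasp_force: 0.0
[-0.35 -0.27 -0.1   2.34 -0.12  0.65  0.03]
now 13.2 [0.3574 0.1504 0.3192] d [-0.171 -0.046  0.18 ] turn [-0.102 -0.071 -0.002]
0.139 -0.011 [273.2 249.8]
0.139 0.011 [273.2 275.1]
0.11 -0.011 [277.3 238.8]
0.11 0.011 [277.2 261.6]
0.06 -0.017 [282.6 218.9]
now 13.25 [0.358  0.1475 0.3192] d [-0.179 -0.009  0.495] turn [-0.102 -0.068 -0.008]
```

```bash
python3 -m handwheel '[{"x":0,"y":0,"z":0,"ax":0,"ay":0,"az":0},{"x":0,"y":0,"z":0,"ax":0,"ay":0,"az":0}]'; python3 - <<'E'
from h import *
s=state();print(s['joint_positions'].round(3));rel(*tabpose(.150));rel(*tabpose(.112))
E
```

```text
time: 13.45
ee_pos: [0.3584, 0.1507, 0.3197]
tcp_rot: [1.601, 2.44, 0.568]
wrist_force: [-0.4, 1.3, -0.1]
grip_width: 0.0352
grasp_force: 0.0
[-0.364 -0.267 -0.095  2.343 -0.118  0.65   0.027]
now 13.45 [0.3584 0.1507 0.3197] d [-0.18  -0.038  0.305] turn [-0.103 -0.07  -0.003]
now 13.45 [0.3584 0.1507 0.3197] d [-0.193 -0.018  0.493] turn [-0.103 -0.07  -0.003]
```

```bash
python3 -m handwheel '[{"x":-0.18,"y":-0.038,"z":0.305,"ax":-0.1,"ay":-0.07,"az":0},{"x":-0.18,"y":-0.038,"z":0.305,"ax":-0.1,"ay":-0.07,"az":0},{"x":-0.18,"y":-0.038,"z":0.305,"ax":-0.1,"ay":-0.07,"az":0},{"x":-0.18,"y":-0.038,"z":0.305,"ax":-0.1,"ay":-0.07,"az":0},{"x":-0.18,"y":-0.038,"z":0.305,"ax":-0.1,"ay":-0.07,"az":0}]'; python3 - <<'E'
from h import *
s=state();print(s['joint_positions'].round(3));rel(*tabpose(.150));rel(*tabpose(.112))
E
```

```text
time: 13.95
ee_pos: [0.3653, 0.1524, 0.3127]
tcp_rot: [1.542, 2.377, 0.645]
wrist_force: [-0.5, -0.0, -0.6]
grip_width: 0.0353
grasp_force: 0.0
[ 0.474 -0.335 -0.748  2.376 -0.608  0.587  0.557]
now 13.95 [0.3653 0.1524 0.3127] d [-0.165 -0.082  0.257] turn [-0.018 -0.052  0.012]
now 13.95 [0.3653 0.1524 0.3127] d [-0.175 -0.079  0.446] turn [-0.018 -0.052  0.012]
```

```bash
cat >> h.py <<'E'
ph=np.radians(35);tz=-xh*np.cos(ph)+nA*np.sin(ph)
def tg(back,x=.115,y=.006): return piv+.027*zh+x*xh+y*nA-back*tz, mat(zh,tz)
E
python3 -c "
from h import *
rel(*tg(.07));rel(*tg(0))"
```

```text
now 13.95 [0.3653 0.1524 0.3127] d [ 0.012 -0.082  0.154] turn [-0.013 -0.635  0.017]
now 13.95 [0.3653 0.1524 0.3127] d [-0.204 -0.079  0.43 ] turn [-0.013 -0.635  0.017]
```

```bash
python3 -m handwheel '[{"x":0.01,"y":-0.04,"z":0,"ax":0,"ay":-0.14,"az":0},{"x":0.012,"y":-0.082,"z":0,"ax":-0.01,"ay":-0.28,"az":0.01},{"x":0.012,"y":-0.082,"z":0.05,"ax":-0.01,"ay":-0.42,"az":0.01},{"x":0.012,"y":-0.082,"z":0.1,"ax":-0.013,"ay":-0.56,"az":0.017},{"x":0.012,"y":-0.082,"z":0.15,"ax":-0.013,"ay":-0.635,"az":0.017},{"x":0.012,"y":-0.082,"z":0.15,"ax":-0.013,"ay":-0.635,"az":0.017},{"x":0.012,"y":-0.082,"z":0.15,"ax":-0.013,"ay":-0.635,"az":0.017}]'; python3 - <<'E'
from h import *
s=state();print(s['joint_positions'].round(3));rel(*tg(.07));rel(*tg(0))
m=camera_model("wrist");im=camera("wrist")[:,:,::-1].copy();cv2.imwrite("pics/w6.png",im);np.save("w6.npy",m)
for x,y in((.139,-.011),(.139,.011),(.110,-.011),(.110,.011),(.095,.017),(.06,-.017)):
    print(x,y,np.round(proj(m,piv+.027*zh+x*xh+y*nA),1))
E
```

```text
time: 14.65
ee_pos: [0.3423, 0.1412, 0.2699]
tcp_rot: [1.56, 2.103, 0.134]
wrist_force: [-1.0, -0.1, -1.5]
grip_width: 0.0356
grasp_force: 0.0
[ 0.344 -0.11  -1.209  2.349  0.598  0.784 -0.996]
now 14.65 [0.3423 0.1412 0.2699] d [ 0.032  0.134 -0.001] turn [-0.128 -0.213  0.044]
now 14.65 [0.3423 0.1412 0.2699] d [-0.046  0.179  0.337] turn [-0.128 -0.213  0.044]
0.139 -0.011 [327.2 238.6]
0.139 0.011 [324.8 260.5]
0.11 -0.011 [327.7 211.8]
0.11 0.011 [325.5 233.1]
0.095 0.017 [325.3 226.3]
0.06 -0.017 [328.9 170.5]
```

```bash
python3 -m handwheel '[{"x":0.032,"y":0.134,"z":-0.05,"ax":-0.128,"ay":-0.213,"az":0.044},{"x":0.032,"y":0.134,"z":-0.05,"ax":-0.128,"ay":-0.213,"az":0.044},{"x":0.032,"y":0.134,"z":-0.05,"ax":-0.128,"ay":-0.213,"az":0.044},{"x":0.032,"y":0.134,"z":-0.05,"ax":-0.128,"ay":-0.213,"az":0.044}]'; python3 - <<'E'
from h import *
s=state();print(s['joint_positions'].round(3));rel(*tg(.07));rel(*tg(0))
E
```

```text
time: 15.1
ee_pos: [0.3575, 0.1614, 0.2832]
tcp_rot: [1.469, 1.865, 0.107]
wrist_force: [0.8, 0.4, -0.2]
grip_width: 0.0352
grasp_force: 0.0
[-0.019  0.218 -1.234  2.315  1.016  1.263 -1.624]
now 15.1 [0.3575 0.1614 0.2832] d [-0.012  0.005  0.048] turn [-0.004 -0.009  0.01 ]
now 15.1 [0.3575 0.1614 0.2832] d [-0.015  0.006  0.398] turn [-0.004 -0.009  0.01 ]
```

```bash
python3 - <<'E'
from h import *
m=camera_model("wrist");im=camera("wrist")[:,:,::-1].copy();cv2.imwrite("pics/w7.png",im);np.save("w7.npy",m)
f=lambda x,y,z=.027:np.round(proj(m,piv+z*zh+x*xh+y*nA),1).tolist()
for x,y in((.139,-.011),(.139,.011),(.110,-.011),(.110,.011),(.095,.017),(.06,-.017),(0.03,0),(-.025,0)):print(x,y,f(x,y))
print("tab z edges",f(.139,0,.031),f(.139,0,.023))
hs=cv2.cvtColor(im,cv2.COLOR_BGR2HSV)
for r in range(140,300,8):
    print(r," ".join("%3d"%v for v in im[r,236:330:4].min(1)))
E
```

```text
0.139 -0.011 [281.4, 232.6]
0.139 0.011 [281.1, 248.9]
0.11 -0.011 [281.6, 201.7]
0.11 0.011 [281.3, 218.9]
0.095 0.017 [281.3, 209.5]
0.06 -0.017 [282.0, 153.4]
0.03 0 [281.9, 146.8]
-0.025 0 [282.1, 114.6]
tab z edges [286.7, 241.1] [275.9, 241.0]
140 105 105 103  64  56  57  55  56  56  56  76  85  98 168 169 168 170 171 172 171 171 170 171 172
148 169 110 104  74  58  62  56  58  60  58 124 142 134 167 169 170 170 169 171 171 170 170 173 175
156 171 169 150 104  59  63  65  60  69  69 129 144 157  68 129 173 173 172 170 170 173 168 178 102
164 171 169 169 170 172 172 173 175 173 167 130 145 162 173 176 174 172 172 171 172 162 180 181 136
172 172 173 176 177 178 177 177 175 175 165 131 146 164 175 176 173 172 173 173 176 161 122 182 188
180 173 177 178 178 177 176 176 176 176 163 142 167 170 173 173 172 172 172 172 159 118 120 117 128
188 172 172 174 176 176 174 173 172 173 164 175 208 179 171 171 170 170 172 172 172 171 169 169 169
196 169 171 171 171 171 171 172 172 154 140 197 235 183 168 169 168 170 172 170 168 167 168 169 171
204 166 164 165 167 167 168 156 162 162 150 133 14
[... 449 characters left out ...]

244 156 155 154 139 124 134 134 105 110 110 216 220 131 115 104  99 111 113 113 114 115 106 103  70
252  51  50  51 118 116 112 133 103 125 113 109 112 114 111 107 109 107 106 113  96  49  49  49  48
260  48  48  51 102 122 117  84 132 135 130 109 107 115 115 108 109 110 111 109  71  46  47  45  45
268  45  46  50  59 115 119  96 111 130 135 136 110 113 104 107 110 108 109 111  71  43  44  44  43
276  43  49  48  55  60  89 115 116 111 126 136 136 117 105 106 110 106 108 111  74  41  41  41  42
284  38  48  47  83  64  59 103 122 116 112 118 135 136 122 108 113 105  99  99  92  39  38  38  38
292  41  45  68  96  99  70  59  97 121 117 114 113 138 137 131 112 106  98 101  98  46  37  38  43
```

```bash
python3 - <<'E'
from h import *
im=cv2.imread("pics/w7.png")
for r in (206,210,216,224,230,233,236,239,242,245,248,250,252):print(r,im[r,268:292].min(1).tolist())
E
```

```text
206 [162, 163, 164, 163, 155, 138, 129, 130, 133, 136, 138, 139, 140, 144, 150, 157, 164, 167, 169, 169, 168, 168, 168, 168]
210 [166, 168, 169, 168, 161, 146, 135, 131, 134, 136, 138, 139, 141, 144, 149, 154, 159, 164, 168, 171, 171, 169, 169, 169]
216 [166, 168, 171, 173, 166, 146, 132, 132, 135, 137, 138, 139, 141, 143, 146, 154, 174, 184, 183, 186, 212, 228, 209, 159]
224 [177, 177, 170, 167, 160, 141, 131, 133, 137, 140, 139, 140, 141, 143, 147, 166, 201, 215, 200, 177, 161, 155, 155, 155]
230 [176, 192, 209, 209, 186, 151, 134, 135, 139, 139, 140, 140, 141, 143, 147, 153, 160, 162, 162, 162, 162, 161, 161, 160]
233 [167, 167, 166, 161, 151, 147, 156, 171, 178, 178, 178, 179, 179, 180, 173, 162, 161, 162, 164, 163, 163, 161, 161, 160]
236 [167, 166, 165, 163, 159, 166, 188, 210, 219, 221, 222, 222, 222, 221, 211, 181, 154, 141, 138, 138, 135, 128, 122, 120]
239 [153, 148, 141, 138, 140, 154, 182, 209, 221, 223, 224, 225, 224, 222, 206, 165, 129, 116, 114, 114, 114, 113, 113, 109]
242 [104, 112, 113, 113, 113, 132, 170, 202, 218, 221, 221, 220, 216, 216, 204, 166, 132, 120, 119, 118, 115, 114, 110, 108]
245 [112, 116, 116, 113, 110, 124, 163, 198, 216, 221, 223, 221, 219, 219, 205, 164, 128, 119, 118, 118, 116, 112, 110, 108]
248 [114, 116, 117, 117, 117, 127, 156, 184, 199, 207, 209, 205, 199, 201, 190, 155, 124, 113, 113, 113, 113, 111, 110, 110]
250 [116, 114, 116, 116, 115, 114, 117, 122, 127, 130, 132, 132, 128, 131, 130, 121, 113, 110, 111, 111, 111, 108, 108, 108]
252 [125, 119, 115, 115, 113, 111, 110, 110, 109, 110, 110, 111, 112, 115, 116, 116, 114, 111, 112, 113, 111, 109, 108, 108]
```

```bash
python3 -m handwheel '[{"x":-0.01,"y":0,"z":0.1,"ax":0,"ay":0,"az":0.01},{"x":-0.015,"y":0,"z":0.2,"ax":0,"ay":-0.009,"az":0.01},{"x":-0.015,"y":0,"z":0.3,"ax":0,"ay":-0.009,"az":0.01},{"x":-0.015,"y":0,"z":0.36,"ax":0,"ay":-0.009,"az":0.01},{"x":-0.015,"y":0,"z":0.395,"ax":0,"ay":-0.009,"az":0.01},{"x":-0.015,"y":0,"z":0.395,"ax":0,"ay":-0.009,"az":0.01},{"x":-0.015,"y":0,"z":0.395,"ax":0,"ay":-0.009,"az":0.01}]'; python3 - <<'E'
from h import *
s=state();print(s['joint_positions'].round(3));rel(*tg(0))
E
```

```text
time: 15.85
ee_pos: [0.4067, 0.1247, 0.2319]
tcp_rot: [1.485, 1.834, 0.106]
wrist_force: [0.9, 0.5, 0.9]
grip_width: 0.0354
grasp_force: 0.0
[-0.016  0.375 -1.106  2.364  1.244  1.241 -1.753]
now 15.85 [0.4067 0.1247 0.2319] d [ 0.032 -0.004  0.001] turn [-0.003  0.008 -0.011]
```

```bash
python3 -m handwheel '[{"x":0.03,"y":0,"z":0,"ax":0,"ay":0,"az":0},{"x":0.03,"y":0,"z":0,"ax":0,"ay":0,"az":0},{"x":0.03,"y":0,"z":0,"ax":0,"ay":0,"az":0}]'; python3 -m handwheel '[{"x":0,"y":0,"z":0,"ax":0,"ay":0,"az":0},{"x":0,"y":0,"z":0,"ax":0,"ay":0,"az":0},{"x":0,"y":0,"z":0,"ax":0,"ay":0,"az":0},{"x":0,"y":0,"z":0,"ax":0,"ay":0,"az":0},{"x":0,"y":0,"z":0,"ax":0,"ay":0,"az":0}]' 1 45; python3 - <<'E'
from h import *
s=state();print(s['joint_positions'].round(3));rel(*tg(0))
E
```

```text
time: 16.15
ee_pos: [0.4064, 0.1308, 0.2283]
tcp_rot: [1.484, 1.836, 0.106]
wrist_force: [0.1, -0.3, -0.9]
grip_width: 0.0351
grasp_force: 0.0
time: 16.65
ee_pos: [0.4062, 0.1298, 0.228]
tcp_rot: [1.485, 1.835, 0.105]
wrist_force: [-2.8, -1.1, 1.4]
grip_width: 0.0073
grasp_force: 45.0
[-0.038  0.396 -1.101  2.358  1.25   1.257 -1.771]
now 16.65 [0.4062 0.1298 0.228 ] d [ 0.    -0.001 -0.002] turn [-0.004  0.008 -0.011]
```

```bash
python3 -m handwheel '[{"x":0,"y":0.03,"z":0,"ax":0,"ay":0,"az":0},{"x":0,"y":0.08,"z":0,"ax":0,"ay":0,"az":0},{"x":0,"y":0.15,"z":0,"ax":0,"ay":0,"az":0},{"x":0,"y":0.25,"z":0,"ax":0,"ay":0,"az":0},{"x":0,"y":0.3,"z":0,"ax":0,"ay":0,"az":0},{"x":0,"y":0.3,"z":0,"ax":0,"ay":0,"az":0}]'; python3 -m handwheel '[{"x":-0.1,"y":0.1,"z":-0.142,"ax":0,"ay":0,"az":0},{"x":-0.25,"y":0.25,"z":-0.355,"ax":0,"ay":0,"az":0},{"x":-0.4,"y":0.4,"z":-0.568,"ax":0,"ay":0,"az":0},{"x":-0.5,"y":0.5,"z":-0.71,"ax":0,"ay":0,"az":0},{"x":-0.5,"y":0.5,"z":-0.71,"ax":0,"ay":0,"az":0},{"x":-0.5,"y":0.5,"z":-0.71,"ax":0,"ay":0,"az":0},{"x":-0.5,"y":0.5,"z":-0.71,"ax":0,"ay":0,"az":0}]';python3 - <<'E'
from h import *
print(state()['joint_positions'].round(3))
X=np.array([1.,0,0]);tzr=-up*np.cos(ph)+X*np.sin(ph);R=mat([0,1,0],tzr)
c=np.array([.553,.44,.245])
# hanger frame at rail: x up, y world X, z world Y; want hook_mouth at rail level and 70 mm short
def T(dx,hx): # hanger midline at world x=.553+dx, hanger x=hx at rail height ; TCP at hanger (.118,.006)
    return np.array([c[0]+dx+.006,c[1],c[2]+.118-hx])
rel(T(-.11,.02),R)
im=camera("top")[:,:,::-1];hs=cv2.cvtColor(im,cv2.COLOR_BGR2HSV);k=cv2.inRange(hs,(60,60,60),(90,255,255));n,l,st,ce=cv2.connectedComponentsWithStats(k)
print([(ce[i].round(1).tolist(),int(st[i,4])) for i in range(1,n) if st[i,4]>40])
E
```

```text
time: 17.25
ee_pos: [0.456, 0.15, 0.2591]
tcp_rot: [1.487, 1.833, 0.108]
wrist_force: [-0.8, -0.2, -1.9]
grip_width: 0.0077
grasp_force: 45.0
time: 17.95
ee_pos: [0.4536, 0.1483, 0.4573]
tcp_rot: [1.485, 1.835, 0.103]
wrist_force: [-0.3, -0.4, -2.1]
grip_width: 0.0075
grasp_force: 45.0
[ 0.333 -0.077 -1.163  1.977  0.773  1.174 -0.928]
now 17.95 [0.4536 0.1483 0.4573] d [ 1.549  0.164 -0.168] turn [-0.28   0.299 -1.161]
[([293.6, 190.5], 288)]
```

```bash
python3 -m handwheel '[{"x":0.15,"y":0,"z":-0.02,"ax":-0.028,"ay":0.03,"az":-0.116},{"x":0.31,"y":0.03,"z":-0.03,"ax":-0.056,"ay":0.06,"az":-0.232},{"x":0.46,"y":0.05,"z":-0.05,"ax":-0.084,"ay":0.09,"az":-0.348},{"x":0.62,"y":0.07,"z":-0.07,"ax":-0.112,"ay":0.12,"az":-0.464},{"x":0.77,"y":0.08,"z":-0.08,"ax":-0.14,"ay":0.15,"az":-0.58},{"x":0.93,"y":0.1,"z":-0.1,"ax":-0.168,"ay":0.18,"az":-0.7},{"x":0.93,"y":0.1,"z":-0.1,"ax":-0.168,"ay":0.18,"az":-0.7},{"x":0.93,"y":0.1,"z":-0.1,"ax":-0.168,"ay":0.18,"az":-0.7}]';cat >> h.py <<'E'
tzr=-up*np.cos(ph)+np.array([np.sin(ph),0,0]);RR=mat([0,1,0],tzr);rail=np.array([.553,.44,.245])
def T(dx,hx): return np.array([rail[0]+dx+.006,rail[1],rail[2]+.118-hx])
E
python3 -c "
from h import *
print(state()['joint_positions'].round(3));rel(T(-.11,.02),RR)"
```

```text
time: 18.8
ee_pos: [0.4512, 0.3242, 0.388]
tcp_rot: [0.634, 2.345, 0.044]
wrist_force: [0.1, 0.5, -0.8]
grip_width: 0.0076
grasp_force: 45.0
[-0.033  0.291 -1.225  1.929  1.061  1.256 -0.627]
now 18.8 [0.4512 0.3242 0.388 ] d [0.41  0.459 0.082] turn [-0.111  0.117 -0.46 ]
```

```bash
python3 -c "
from h import *
rel(T(-.06,-.03),RR)"; python3 -m handwheel '[{"x":0,"y":0,"z":-0.1,"ax":0,"ay":0,"az":0},{"x":0.1,"y":0.1,"z":-0.17,"ax":-0.03,"ay":0.03,"az":-0.12},{"x":0.2,"y":0.2,"z":-0.17,"ax":-0.06,"ay":0.06,"az":-0.24},{"x":0.2,"y":0.3,"z":-0.17,"ax":-0.09,"ay":0.09,"az":-0.36},{"x":0.2,"y":0.4,"z":-0.17,"ax":-0.111,"ay":0.117,"az":-0.46},{"x":0.2,"y":0.459,"z":-0.17,"ax":-0.111,"ay":0.117,"az":-0.46},{"x":0.2,"y":0.459,"z":-0.17,"ax":-0.111,"ay":0.117,"az":-0.46}]'; python3 -c "
from h import *
print(state()['joint_positions'].round(3));rel(T(-.06,-.03),RR)"
```

```text
now 18.8 [0.4512 0.3242 0.388 ] d [0.095 0.617 0.053] turn [-0.111  0.117 -0.46 ]
time: 19.5
ee_pos: [0.4451, 0.4276, 0.4094]
tcp_rot: [0.005, 2.528, 0.001]
wrist_force: [-0.3, -1.1, -3.3]
grip_width: 0.0076
grasp_force: 45.0
[-0.161  0.395 -1.22   1.745  1.029  1.275 -0.098]
now 19.5 [0.4451 0.4276 0.4094] d [-0.173  0.063  0.222] turn [-0.     0.003 -0.003]
```

```bash
python3 -m handwheel '[{"x":-0.1,"y":0.03,"z":0.1,"ax":0,"ay":0.003,"az":-0.003},{"x":-0.173,"y":0.063,"z":0.222,"ax":0,"ay":0.003,"az":-0.003},{"x":-0.173,"y":0.063,"z":0.222,"ax":0,"ay":0.003,"az":-0.003},{"x":-0.173,"y":0.063,"z":0.222,"ax":0,"ay":0.003,"az":-0.003}]'; python3 - <<'E'
from h import *
rel(T(-.06,-.03),RR)
m=camera_model("wrist");im=camera("wrist")[:,:,::-1].copy();cv2.imwrite("pics/w8.png",im);np.save("w8.npy",m)
for y in(.38,.44,.50):print(y,np.round(proj(m,[.553,y,.245]),1),np.round(proj(m,[.547,y,.245]),1),np.round(proj(m,[.559,y,.245]),1))
tcp=state()['ee_pos']
for hx,hy in((.142,-.011),(.142,.011),(.113,0),(.098,-.017),(.098,.017),(.0705,.017),(0,0),(-.05,0)):
    print("h",hx,hy,np.round(proj(m,tcp+[hy-.006,0,hx-.118]),1))
for c in range(100,520,30):print(c," ".join("%3d"%v for v in im[60:300:6,c].min(1)))
E
```

```text
time: 19.9
ee_pos: [0.4977, 0.4395, 0.3925]
tcp_rot: [-0.001, 2.532, -0.002]
wrist_force: [-0.0, -0.2, -1.3]
grip_width: 0.0077
grasp_force: 45.0
now 19.9 [0.4977 0.4395 0.3925] d [-0.007  0.003  0.002] turn [-0.001 -0.001  0.001]
0.38 [220.7 157.2] [219.7 152.6] [221.6 161.6]
0.44 [280.3 157.3] [280.3 152.7] [280.3 161.8]
0.5 [339.9 157.4] [340.8 152.8] [338.9 161.9]
h 0.142 -0.011 [280.6 291.7]
h 0.142 0.011 [280.4 309.3]
h 0.113 0 [280.5 248.4]
h 0.098 -0.017 [280.6 206.8]
h 0.098 0.017 [280.4 241.7]
h 0.0705 0.017 [280.5 206.9]
h 0 0 [280.6 122.8]
h -0.05 0 [280.6  89. ]
100 165 167 167 171 169 168 167 170 173 175 178 177 187  45 182 192 190 162 197 233 255 255 254 254 254 237 181 134 138 136 138 142 143 188 141 153 172 196 125 140
130 171 171 172 170 170 168 169 171 172 171 174 174 174  65  60 204 205 206  77  64  64  76 101 158 161 160 254 140 137 139 142 145 145 187 143 154 169 198 142 141
160 172 175 175 178 178 177 178  83  49  48  48  35   6  33   0  36  46  46  47  48  49  49  66 108 120 152 133 134 134 138 141 143 146 185  79  48  48  45  44  41
190 168 172 174 174 174 17
[... 1077 characters left out ...]
 137 138 142 143 180  78  49  47  44  41  39
400 177 187 186 170 143 135 166 168 170 163 147 145 132 121 102 126 136 111 101  94  94 120 175 168 127 163 131 133 135 138 137 140 143 176  89  50  49  47  45  43
430 175 174 171 167 167 168 168 171 174 171 137 173 170 132  54  97 179  56  59  95  95  95  99  66  85  90  91 126 115 124 139 140 140 176 141 147 160 201 129 137
460 175 177 177 174 173 175 177 175 175 147 103 103 103 103  46  45  45 101 103 102 138 141 143 147 149 137  59  70  93  89  59  52  56  81 132 152 161 204 134 145
490 180 181 180 177 178 179 176 171 167 167 167 172 171 176 171  49  42  97  70 135 142 143 142 147 145 147 126 107  60  59  60  78  76  78  98 152 163 201 141 144
```

```bash
python3 - <<'E'
from h import *
im=cv2.imread("pics/w8.png")
for c in(225,240,320,335,350,365):print(c,im[145:172,c].min(1).tolist())
E
```

```text
225 [93, 102, 110, 118, 121, 122, 123, 129, 144, 165, 190, 213, 226, 235, 241, 242, 239, 230, 208, 166, 123, 105, 106, 108, 106, 104, 101]
240 [108, 117, 119, 115, 108, 110, 116, 129, 150, 175, 198, 216, 224, 227, 235, 240, 237, 229, 213, 174, 136, 120, 118, 120, 121, 121, 122]
320 [178, 179, 179, 179, 176, 167, 157, 161, 180, 200, 218, 228, 235, 240, 240, 236, 225, 198, 152, 109, 94, 99, 103, 103, 101, 98, 95]
335 [179, 179, 179, 178, 174, 163, 154, 163, 183, 203, 219, 228, 235, 239, 238, 233, 220, 197, 181, 179, 184, 183, 171, 146, 125, 130, 151]
350 [177, 177, 178, 178, 170, 158, 154, 166, 187, 206, 219, 228, 234, 237, 236, 230, 223, 213, 191, 151, 132, 159, 189, 200, 202, 202, 200]
365 [171, 171, 172, 171, 166, 155, 152, 168, 189, 208, 221, 228, 234, 236, 234, 229, 220, 201, 183, 177, 177, 178, 179, 179, 179, 179, 179]
```

```bash
python3 - <<'E'
from h import *
rel(T(-.038,-.03),RR);rel(T(-.038,.0595),RR)
print(onz(camera_model("top"),193,258,.104))
E
```

```text
now 19.95 [0.4971 0.4401 0.3932] d [-0.097 -0.001  0.07 ] turn [ 0.    -0.     0.002]
now 19.95 [0.4971 0.4401 0.3932] d [ 0.159 -0.     0.436] turn [ 0.    -0.     0.002]
[0.38617751 0.43637969 0.104     ]
```

```bash
python3 -m handwheel '[{"x":-0.05,"y":0,"z":0.035,"ax":0,"ay":0,"az":0.002},{"x":-0.097,"y":0,"z":0.07,"ax":0,"ay":0,"az":0.002},{"x":-0.097,"y":0,"z":0.07,"ax":0,"ay":0,"az":0.002},{"x":-0.02,"y":0,"z":0.18,"ax":0,"ay":0,"az":0.002},{"x":0.07,"y":0,"z":0.31,"ax":0,"ay":0,"az":0.002},{"x":0.13,"y":0,"z":0.395,"ax":0,"ay":0,"az":0.002},{"x":0.159,"y":0,"z":0.436,"ax":0,"ay":0,"az":0.002},{"x":0.159,"y":0,"z":0.436,"ax":0,"ay":0,"az":0.002},{"x":0.159,"y":0,"z":0.436,"ax":0,"ay":0,"az":0.002}]'; python3 - <<'E'
from h import *
rel(T(-.038,.0595),RR);rel(T(-.0042,.0595),RR)
m=camera_model("wrist");im=camera("wrist")[:,:,::-1].copy();cv2.imwrite("pics/w9.png",im)
print(np.round(proj(m,rail),1));tcp=state()['ee_pos']
for hx,hy in((.113,0),(.098,-.017),(.098,.017),(.0705,.017),(.0715,-.017),(0,0)):print("h",hx,hy,np.round(proj(m,tcp+[hy-.006,0,hx-.118]),1))
for c in(225,240,320,335,350):print(c,im[170:240:2,c].min(1).tolist())
print(im[150:300:3,279].tolist())
E
```

```text
time: 20.85
ee_pos: [0.5223, 0.4412, 0.3049]
tcp_rot: [0.0, 2.53, 0.002]
wrist_force: [0.7, -0.5, -1.0]
grip_width: 0.0076
grasp_force: 45.0
now 20.85 [0.5223 0.4412 0.3049] d [ 0.009 -0.006  0.002] turn [ 0.002  0.001 -0.001]
now 20.85 [0.5223 0.4412 0.3049] d [-0.129 -0.006  0.099] turn [ 0.002  0.001 -0.001]
[277.6 210.2]
h 0.113 0 [279.5 248.5]
h 0.098 -0.017 [279.5 207.1]
h 0.098 0.017 [279.5 241.7]
h 0.0705 0.017 [279.4 207. ]
h 0.0715 -0.017 [279.5 171.8]
h 0 0 [279.4 123. ]
225 [120, 120, 117, 122, 126, 126, 125, 126, 125, 126, 121, 113, 107, 104, 114, 118, 123, 131, 164, 199, 222, 222, 239, 238, 211, 113, 89, 96, 114, 125, 131, 154, 167, 148, 131]
240 [127, 116, 112, 125, 127, 170, 237, 247, 249, 249, 249, 247, 235, 158, 126, 126, 126, 136, 169, 202, 224, 221, 239, 237, 204, 111, 93, 101, 118, 126, 133, 156, 168, 148, 130]
320 [149, 149, 153, 157, 155, 157, 152, 114, 106, 111, 120, 121, 121, 122, 123, 118, 126, 151, 186, 215, 228, 239, 241, 221, 134, 96, 96, 103, 114, 124, 131, 155, 166, 146, 129]
335 [183, 183, 183, 181, 180, 181, 181, 181, 180, 181, 181, 178, 163, 137, 124
[... 431 characters left out ...]
2], [147, 143, 143], [147, 143, 142], [147, 143, 143], [147, 143, 143], [147, 144, 143], [147, 143, 142], [150, 146, 145], [153, 149, 148], [153, 149, 148], [154, 150, 149], [155, 150, 150], [163, 158, 158], [167, 162, 162], [166, 161, 161], [167, 162, 162], [204, 197, 197], [234, 229, 229], [248, 244, 244], [218, 210, 211], [149, 145, 145], [142, 139, 138], [143, 139, 138], [143, 138, 137], [143, 138, 137], [142, 138, 137], [142, 138, 138], [142, 137, 137], [141, 137, 137], [143, 137, 137], [142, 137, 136], [142, 136, 136], [142, 137, 136], [141, 136, 137], [142, 136, 137], [142, 136, 137], [142, 137, 137], [143, 137, 136], [142, 137, 136], [146, 141, 141], [177, 170, 170], [237, 232, 231]]
```

```bash
python3 -m handwheel '[{"x":-0.03,"y":0,"z":0.025,"ax":0,"ay":0,"az":0},{"x":-0.065,"y":0,"z":0.05,"ax":0,"ay":0,"az":0},{"x":-0.1,"y":0,"z":0.075,"ax":0,"ay":0,"az":0},{"x":-0.125,"y":0,"z":0.097,"ax":0,"ay":0,"az":0},{"x":-0.125,"y":0,"z":0.097,"ax":0,"ay":0,"az":0},{"x":-0.125,"y":0,"z":0.097,"ax":0,"ay":0,"az":0}]'; python3 - <<'E'
from h import *
rel(T(-.0042,.0595),RR);rel(T(-.0042,.08),RR)
m=camera_model("wrist");im=camera("wrist")[:,:,::-1].copy();cv2.imwrite("pics/w10.png",im)
print(np.round(proj(m,rail+[0,-.04,0]),1),np.round(proj(m,rail+[0,.04,0]),1))
for c in(225,320,335):print(c,im[200:260:2,c].min(1).tolist())
E
```

```text
time: 21.5
ee_pos: [0.5537, 0.4405, 0.302]
tcp_rot: [0.0, 2.531, 0.001]
wrist_force: [-0.6, 0.3, -2.1]
grip_width: 0.0074
grasp_force: 45.0
now 21.5 [0.5537 0.4405 0.302 ] d [-0.009 -0.003 -0.003] turn [ 0.001 -0.    -0.   ]
now 21.5 [0.5537 0.4405 0.302 ] d [ 0.05  -0.003  0.081] turn [ 0.001 -0.    -0.   ]
[218.4 184.5] [338.6 184.5]
225 [111, 69, 71, 75, 78, 76, 79, 82, 92, 104, 119, 126, 139, 165, 163, 137, 129, 128, 129, 131, 131, 133, 133, 133, 133, 135, 135, 135, 136, 138]
320 [105, 112, 116, 123, 129, 132, 110, 85, 88, 109, 122, 128, 141, 167, 163, 137, 130, 131, 131, 133, 136, 136, 135, 137, 138, 138, 138, 140, 142, 140]
335 [183, 183, 185, 185, 185, 185, 182, 170, 164, 135, 123, 129, 141, 164, 165, 141, 134, 134, 136, 136, 136, 136, 138, 139, 139, 139, 139, 140, 141, 141]
```

```bash
python3 -m handwheel '[{"x":-0.006,"y":0,"z":0.004,"ax":0,"ay":0,"az":0},{"x":0.01,"y":0,"z":0.025,"ax":0,"ay":0,"az":0},{"x":0.022,"y":0,"z":0.045,"ax":0,"ay":0,"az":0},{"x":0.022,"y":0,"z":0.045,"ax":0,"ay":0,"az":0}]'; python3 -m handwheel '[{"x":0.014,"y":0,"z":0.02,"ax":0,"ay":0,"az":0},{"x":0.029,"y":0,"z":0.041,"ax":0,"ay":0,"az":0},{"x":0.029,"y":0,"z":0.041,"ax":0,"ay":0,"az":0}]';  python3 -c "
from h import *
rel(T(-.0036,.0985),RR)"
```

```text
time: 21.95
ee_pos: [0.5554, 0.4411, 0.2926]
tcp_rot: [-0.001, 2.529, 0.002]
wrist_force: [-0.6, 0.8, 3.9]
grip_width: 0.0076
grasp_force: 45.0
time: 22.25
ee_pos: [0.5548, 0.4413, 0.2826]
tcp_rot: [-0.001, 2.53, 0.002]
wrist_force: [-4.2, -0.3, 4.4]
grip_width: 0.0074
grasp_force: 45.0
now 22.25 [0.5548 0.4413 0.2826] d [ 0.049 -0.007  0.076] turn [0.002 0.    0.   ]
```

```bash
python3 -m handwheel '[{"x":0.014,"y":0,"z":0.02,"ax":0,"ay":0,"az":0},{"x":0.029,"y":0,"z":0.041,"ax":0,"ay":0,"az":0},{"x":0.029,"y":0,"z":0.041,"ax":0,"ay":0,"az":0}]'; python3 -m handwheel '[{"x":0.009,"y":0,"z":0.013,"ax":0,"ay":0,"az":0},{"x":0.018,"y":0,"z":0.026,"ax":0,"ay":0,"az":0},{"x":0.018,"y":0,"z":0.026,"ax":0,"ay":0,"az":0}]';  python3 -c "
from h import *
rel(T(-.0036,.0985),RR)"
```

```text
time: 22.55
ee_pos: [0.5546, 0.4398, 0.2705]
tcp_rot: [-0.001, 2.533, -0.002]
wrist_force: [0.0, -0.1, -2.1]
grip_width: 0.0075
grasp_force: 45.0
time: 22.85
ee_pos: [0.5553, 0.4401, 0.265]
tcp_rot: [0.0, 2.531, -0.001]
wrist_force: [-0.6, 0.5, -3.4]
grip_width: 0.0075
grasp_force: 45.0
now 22.85 [0.5553 0.4401 0.265 ] d [ 0.001 -0.     0.002] turn [-0. -0.  0.]
```

```bash
python3 -m handwheel '[{"x":-0.008,"y":0,"z":0.005,"ax":0,"ay":0,"az":0},{"x":-0.015,"y":0,"z":0.01,"ax":0,"ay":0,"az":0},{"x":-0.015,"y":0,"z":0.01,"ax":0,"ay":0,"az":0}]'; python3 -m handwheel '[{"x":0.003,"y":0,"z":0.004,"ax":0,"ay":0,"az":0},{"x":0.003,"y":0,"z":0.004,"ax":0,"ay":0,"az":0},{"x":0.003,"y":0,"z":0.004,"ax":0,"ay":0,"az":0}]'; python3 -m handwheel '[{"x":0.003,"y":0,"z":0.004,"ax":0,"ay":0,"az":0},{"x":0.003,"y":0,"z":0.004,"ax":0,"ay":0,"az":0},{"x":0.003,"y":0,"z":0.004,"ax":0,"ay":0,"az":0}]'
```

```text
time: 23.15
ee_pos: [0.5593, 0.4405, 0.2662]
tcp_rot: [0.001, 2.53, 0.001]
wrist_force: [0.1, -0.0, -2.7]
grip_width: 0.0076
grasp_force: 45.0
time: 23.45
ee_pos: [0.5587, 0.4406, 0.265]
tcp_rot: [-0.0, 2.53, 0.001]
wrist_force: [0.4, 1.0, -1.4]
grip_width: 0.0076
grasp_force: 45.0
time: 23.75
ee_pos: [0.5588, 0.4406, 0.2639]
tcp_rot: [-0.0, 2.53, 0.001]
wrist_force: [-0.5, 0.0, -1.4]
grip_width: 0.0078
grasp_force: 45.0
```

```bash
python3 -m handwheel '[{"x":0.003,"y":0,"z":0.004,"ax":0,"ay":0,"az":0},{"x":0.003,"y":0,"z":0.004,"ax":0,"ay":0,"az":0},{"x":0.003,"y":0,"z":0.004,"ax":0,"ay":0,"az":0}]'; python3 -m handwheel '[{"x":0.003,"y":0,"z":0.004,"ax":0,"ay":0,"az":0},{"x":0.003,"y":0,"z":0.004,"ax":0,"ay":0,"az":0},{"x":0.003,"y":0,"z":0.004,"ax":0,"ay":0,"az":0}]';  python3 - <<'E'
from h import *
im=camera("wrist")[:,:,::-1].copy();m=camera_model("wrist");cv2.imwrite("pics/w11.png",im)
h=cv2.cvtColor(im,cv2.COLOR_BGR2HSV);k=cv2.inRange(h,(12,100,60),(32,255,255));n,l,st,ce=cv2.connectedComponentsWithStats(k)
print([(ce[i].round(1).tolist(),st[i].tolist()) for i in range(1,n) if st[i,4]>12])
tcp=state()['ee_pos']
for hx,hy in((.0715,-.0125),(.0715,.0125),(.098,-.01)):print(hx,hy,np.round(proj(m,tcp+[hy-.006,0,hx-.118]),1))
s=camera("scene")[:,:,::-1];cv2.imwrite("pics/s4.png",s);print(np.round(proj(camera_model("scene"),[.553,.44,.218]),1))
E
```

```text
time: 24.05
ee_pos: [0.5588, 0.4407, 0.2632]
tcp_rot: [-0.0, 2.53, 0.001]
wrist_force: [-0.7, 0.0, -0.6]
grip_width: 0.0074
grasp_force: 45.0
time: 24.35
ee_pos: [0.5589, 0.4408, 0.2629]
tcp_rot: [0.0, 2.529, 0.001]
wrist_force: [-2.7, -2.1, 5.5]
grip_width: 0.0075
grasp_force: 45.0
[([405.9, 62.5], [390, 22, 35, 87, 1471]), ([89.1, 163.8], [0, 143, 138, 51, 2588]), ([182.6, 158.2], [181, 156, 4, 6, 15]), ([551.8, 177.1], [539, 168, 21, 23, 252]), ([508.8, 179.5], [503, 173, 12, 13, 71]), ([477.6, 196.4], [460, 180, 36, 34, 720]), ([517.3, 192.5], [512, 187, 11, 12, 71]), ([442.5, 210.6], [437, 205, 11, 10, 73]), ([63.9, 217.2], [38, 214, 50, 10, 195]), ([64.1, 252.5], [34, 240, 56, 34, 908]), ([237.4, 316.6], [233, 286, 12, 61, 422]), ([321.8, 317.0], [315, 287, 12, 60, 416]), ([284.3, 366.7], [78, 358, 351, 14, 2853])]
0.0715 -0.0125 [279.3 176.7]
0.0715 0.0125 [279.3 203.4]
0.098 -0.01 [279.3 214.6]
[217.7 205.9]
```

```bash
python3 -m handwheel '[{"x":-0.002,"y":0,"z":-0.003,"ax":0,"ay":0,"az":0},{"x":-0.002,"y":0,"z":-0.003,"ax":0,"ay":0,"az":0},{"x":-0.002,"y":0,"z":-0.003,"ax":0,"ay":0,"az":0}]'; python3 -m handwheel '[{"x":0,"y":0,"z":0,"ax":0,"ay":0,"az":0},{"x":0,"y":0,"z":0,"ax":0,"ay":0,"az":0},{"x":0,"y":0,"z":0,"ax":0,"ay":0,"az":0},{"x":0,"y":0,"z":0,"ax":0,"ay":0,"az":0},{"x":0,"y":0,"z":0,"ax":0,"ay":0,"az":0},{"x":0,"y":0,"z":0,"ax":0,"ay":0,"az":0}]' 0.3; python3 -m handwheel '[{"x":0,"y":0,"z":-0.1,"ax":0,"ay":0,"az":0},{"x":0,"y":0,"z":-0.25,"ax":0,"ay":0,"az":0},{"x":0,"y":0,"z":-0.4,"ax":0,"ay":0,"az":0},{"x":0,"y":0,"z":-0.6,"ax":0,"ay":0,"az":0},{"x":0,"y":0,"z":-0.8,"ax":0,"ay":0,"az":0},{"x":0,"y":0,"z":-0.8,"ax":0,"ay":0,"az":0},{"x":0,"y":0,"z":-0.8,"ax":0,"ay":0,"az":0}]'; python3 - <<'E'
from h import *
import time
mt,ms,mw=[camera_model(n) for n in("top","scene","wrist")]
P=[.553,.44,.245-.0985-.084]
print("plate px",[np.round(proj(m,P),0).tolist() for m in(mt,ms,mw)],"tab px",[np.round(proj(m,[.553,.44,.272]),0).tolist() for m in(mt,ms,mw)])
for rep in range(2):
  for n in("top","scene","wrist"):
    im=camera(n)[:,:,::-1].copy();cv2.imwrite(f"pics/f{rep}{n}.png",im);h=cv2.cvtColor(im,cv2.COLOR_BGR2HSV);k=cv2.inRange(h,(66,70,50),(88,255,255));c,l,st,ce=cv2.connectedComponentsWithStats(k)
    print(n,[(ce[i].round(2).tolist(),st[i].tolist()) for i in range(1,c) if st[i,4]>25])
E
```

```text
time: 24.75
ee_pos: [0.5588, 0.4408, 0.263]
tcp_rot: [-0.0, 2.53, 0.001]
wrist_force: [-1.2, -1.8, 2.8]
grip_width: 0.0076
grasp_force: 45.0
time: 25.35
ee_pos: [0.5587, 0.4406, 0.2627]
tcp_rot: [-0.0, 2.53, 0.001]
wrist_force: [-0.1, -0.3, -0.3]
grip_width: 0.0308
grasp_force: 0.0
time: 26.05
ee_pos: [0.4661, 0.441, 0.3954]
tcp_rot: [-0.001, 2.528, 0.003]
wrist_force: [0.7, 0.5, -0.8]
grip_width: 0.0308
grasp_force: 0.0
plate px [[197.0, 194.0], [220.0, 249.0], [278.0, 89.0]] tab px [[177.0, 184.0], [217.0, 190.0], [278.0, 196.0]]
top []
scene [([424.29, 81.59], [419, 72, 12, 18, 143]), ([219.87, 250.09], [214, 240, 13, 21, 161]), ([329.31, 296.64], [316, 287, 27, 19, 231]), ([346.66, 301.18], [343, 292, 9, 19, 108]), ([357.98, 299.93], [353, 295, 11, 11, 57]), ([314.6, 333.22], [291, 306, 54, 59, 1065])]
wrist [([280.46, 71.36], [280, 64, 2, 15, 28])]
top []
scene [([424.12, 81.55], [419, 72, 11, 18, 136]), ([219.79, 250.08], [214, 240, 13, 21, 159]), ([329.31, 296.64], [316, 287, 27, 19, 231]), ([346.69, 301.1], [343, 291, 10, 20, 110]), ([357.95, 299.88], [353, 295, 11, 11, 56]), ([314.72, 333.16], [291, 306, 54, 59, 1071])]
wrist []
```

```bash
python3 -m handwheel '[{"x":0,"y":0,"z":-0.2,"ax":0,"ay":0,"az":0},{"x":0,"y":0,"z":-0.3,"ax":0,"ay":0,"az":0},{"x":0,"y":0,"z":-0.3,"ax":0,"ay":0,"az":0},{"x":0,"y":0,"z":-0.3,"ax":0,"ay":0,"az":0},{"x":0,"y":0,"z":-0.3,"ax":0,"ay":0,"az":0},{"x":0,"y":0,"z":-0.3,"ax":0,"ay":0,"az":0},{"x":0,"y":0,"z":-0.3,"ax":0,"ay":0,"az":0},{"x":0,"y":0,"z":-0.3,"ax":0,"ay":0,"az":0},{"x":0,"y":0,"z":-0.3,"ax":0,"ay":0,"az":0},{"x":0,"y":0,"z":-0.3,"ax":0,"ay":0,"az":0}]'; python3 - <<'E'
from h import *
im=camera("scene")[:,:,::-1].copy();k=cv2.inRange(cv2.cvtColor(im,cv2.COLOR_BGR2HSV),(66,70,50),(88,255,255))[230:270,205:235]
print(np.argwhere(k).mean(0)[::-1]+[205,230]);print(hand_in())
E
```

```text
time: 27.35
ee_pos: [0.4325, 0.4405, 0.4428]
tcp_rot: [-0.0, 2.53, 0.001]
wrist_force: [0.6, 0.3, 0.5]
grip_width: 0.0309
grasp_force: 0.0
[219.79245283 250.08176101]
the job is handed in; nothing more can be done
None
```

The green plate's hanger hangs released and still on the free stretch of the rail, and the job was handed in at about 27 s. I judged the gate shut from the push force falling back to the hanger's weight, not from a picture. The lever press peaked at about 50 N at the wrist, applied through the fingertips.

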